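# Store the sample cassette in the tilted drum

### The arm

A 6-joint arm with a two-finger parallel gripper is mounted at the origin on the work surface. World frame = base frame: x ahead of the robot, y to its left, z up, the work surface at z = 0. Lengths are in m, angles in rad, forces in N, time in s.
With the tool pointing down it reaches from about 0.375 to 0.75 m from the base axis. Payload 9 kg.
Tool frame: the origin (TCP) lies at the very end of the fingers, on their centre line; the grasp point (between the pads) lies 19 mm behind it; z points along the fingers, y is the line along which they close (so a half turn about z gives the same grasp; the last joint's range is limited). The gripper opens to 85 mm and grips with 20 to 120 N. Pads are 22 mm wide; open, the fingers measure 114 mm over their backs; the gripper's body (76 mm by 85 mm) begins 54 mm behind the grasp point. The pads swing forward as they close: fully open they stand 13 mm farther back than shut.
Start: joints at [1.102, 0.104, 0.097, 1.564, 0, 1.353], TCP at [0.149, 0.581, 0.231] pointing down, gripper open.
Joint ranges: [-2.99, 2.99], [-0.84, 1.86], [-1.1, 1.16], [-1.84, 2.11], [-1.51, 1.56], [-3.14, 3.14]. Speed limits (rad/s): [2.22, 2.22, 2.57, 3.14, 3.14, 3.14].

### API

Orientations are given as a unit quaternion [x, y, z, w].
In Python, from workcell import telemetry, vision, finish_job, look_for, silhouettes, landmark_of gives the robot as it stands.
- The arm moves only by the shell command python3 -m creep 'ROWS' [FORCE]. ROWS is JSON, a list of rows, each an object of numbers: "ax", "ay", "az": the turn, a rotation vector about the tool's x, y, z as a fraction of full scale; "x", "y", "z": the shift along the tool's x, y, z as a fraction of full scale; "grip": the closure, from 0 (fully open) to 1 (shut). In form: [{"ax": .., "ay": .., "az": .., "x": .., "y": .., "z": .., "grip": ..}, ...]. A call has 1 to 8 rows; each row shifts and turns the commanded pose from where the row before left it, along the tool's axes as they then stand; what a row does not reach is not made up. Full scale, the value 1, is 150 mm for a shift and 5 degrees for a turn. A row lasts 1/8 s, in which the tool goes at most 62.5 mm and 10.7 degrees, less where a joint would pass 70% of its speed; a pose out of reach is approached as far as the arm can. A call with a number of a shift or a turn outside -1 to 1 is refused whole. A call with a gripper value outside its range is refused whole. The fingers move at their own pace and stop on an object; FORCE is the grip in N (left out, the last holds). Time passes only in rows, so rows that do not move let the fingers close. It gives the time, the measured TCP pose, the force, the opening and the grip force at its end, in the units of the state.
- telemetry.read_state(): the state, without advancing time (a new reading comes with each control period).
- vision.camera(name): name is "scene" or "top"; returns the picture (420x560x3 uint8, blue, green, red); there is no depth.
- vision.calibration(name): a dict with "mtx" (3x3 intrinsics, pixels), "R" (3x3) and "t" (3): a world point X has camera coordinates R X + t. Camera axes: x right, y down, z forward; pixel columns grow to the right and rows downward; lengths in m; the calibration is good to about 2 mm. A picture is of the moment at which its call begins. calibration takes no time and is no camera call.
- finish_job(): hands the job in; it is judged then, once.
Trained networks look in the newest picture that a camera, given by its name, has taken for a name from the list of things; names that differ only in an ending like _2 or _b are one class to them, and where a whole thing is asked for, a point or a joint stands for the part that bears it (a point fixed in the world has none). Each returns a list of dicts, best first, with "conf" (0 to 1); they miss things now and then, are a little off and sometimes report something else, mostly with a low value. They report only what shows in the picture. A call takes as long as a camera call. They do not tell look-alikes from the thing itself.
- look_for(camera, thing): "rect" ([centre column, centre row, width, height] in pixels, round what is visible of it).
- silhouettes(camera, thing): "mask" (420x560 bool, what is visible of it) and "rect" ([centre column, centre row, width, height] in pixels, round what is visible of it).
- landmark_of(camera, thing): "at" ([column, row] in pixels: a listed point, or the origin of a listed thing).
The state is a dict: "time_s": time; "joints": joint angles; "qvel": joint speeds; "joint_torque": joint torques, N m; "tool_pos": TCP position; "tool_rot": TCP orientation; "contact_force": force on the tool from outside, world axes, zero at the start; "ft_torque": the same for the moment, N m; "gripper_width": finger opening in m; "gripper_force": force on a finger pad.
Only numpy, scipy, OpenCV 4.12 (cv2) and the standard library are available. Lean on these libraries where they do the work, as an engineer would, in place of code of your own. Each camera call takes 0.05 s, during which the arm holds its last target. There are 200 camera calls.

### The job

The sample drum on the tilted stand has a turning metal cap with one window: turn the cap (it has a black grip bar) until the window lies squarely over the drum's oblong slot (the steel bar mark on the rim shows where). Then take the flat cassette out of the foam block, turn it to match the slot, and let it slide, foot first, all the way down through the window into the slot. Last, turn the cap fully to its shut stop, where the window lies at the round stud, and leave everything else as it stands.

Things in the scene. Friction and masses are not known exactly. Their poses are not given: they have to be found in the camera images.
- stand: Grey wedge stand fixed to the table, 160 (x) by 150 mm, origin at the centre of its underside. It carries the white sample drum, 172 mm across and 64 mm high, whose axis leans 25 degrees from vertical towards the stand's -x side, roughly to the robot. The drum stands at a different angle in each run and is stiff: it stays put while the cap is turned.
- slot_floor (a point): Centre of the floor of the drum's oblong slot, 48 mm from the drum's axis. z = the drum's axis, outward (up, leaning to the robot); x = from the axis out through the slot. The slot is 35 mm along x, 20 mm along y, 58 mm deep along z; the cap's top face is 63 mm from this point along z. The three other compartments are open wedges under the cap.
- bar_mark (a point): Top centre of the steel bar mark on the drum's rim, outside the oblong slot, 81 mm from the axis; 20 mm long, 8 mm wide, 6 mm high. Axes as slot_floor.
- stud (a point): Top centre of the round steel stud (8 mm across, 6 mm high) on the drum's rim, 81 mm from the axis, 1.257 rad (72 degrees) clockwise from the bar mark seen from above: the cap's window points to it when shut. Axes as slot_floor.
- cap (a joint): Turning angle of the metal cap on the drum (rad): 0 = shut, against its stop, window at the round stud; 1.257 = window squarely over the oblong slot; grows counterclockwise seen from above, to 4.2. It starts between 2.0 and 2.7. It stays where it is left, but turns easily (about 0.1 N m), also when bumped.
- cap_grip (a point): Point on the drum's axis, inside the black grip bar on the cap, 15 mm above the cap's top face and 11 mm below the bar's top. The cap is a 148 mm disc, 4 mm thick; the bar is 48 mm long, 16 mm wide and stands 26 mm above the cap's top face, on a 3 mm black disc 50 mm across. Axes are the cap's: z = the drum's axis, outward; x = along the bar, towards the window; y = across the bar.
- cap_window (a point): Centre of the cap's rectangular window at the cap's top face, 48 mm from the axis. The window is 40 mm along x (outward) and 26 mm along y. Axes as cap_grip.
- cassette: Flat white sample cassette with a grey upper end: 28 mm (x) by 14 mm (y) by 50 mm high (z), about 35 g. Origin at the centre of its underside (foot). It stands in the middle, oblong hole of the black foam block and sticks 30 mm out of it. Either half turn about z fits the drum's slot.
- rack: Black foam block lying on the table, 160 mm (x) by 60 mm (y) by 30 mm high; origin at the centre of its underside. Holes are 20 mm deep: the oblong one in the middle (30 by 16 mm, long side along x), round ones 55 mm to either side along x with a vial each. It is heavy and fixed to the table.
- vial_a: Bystander: amber vial, 20 mm across, 52 mm high, in the foam block at x = -55 mm; origin at its underside. Leave it.
- vial_b: Bystander: the same at x = +55 mm. Leave it.
- dropper: Bystander: small white bottle with a black cap, 30 mm across, 70 mm high, near the middle of the table; origin at its underside.
- dish: Bystander: low clear dish, 64 mm across, 14 mm high, near the front middle; origin at its underside.
- bottle_white: Bystander: white bottle, 72 mm across, 170 mm high, at the left side; origin at its underside.
- jar: Bystander: white jar, 60 mm across, 120 mm high, at the right side; origin at its underside.
- bowl: Bystander: blue bowl, 130 mm across, 60 mm high, at the left side; origin at its underside.
- beaker: Bystander: clear cup, 64 mm across, 80 mm high, at the right side; origin at its underside.
Things that resemble listed ones, but are neither listed nor needed, are in the scene too. What is shaped like the stand but pink or purple is not meant.

How it is judged:
By the outcome, as a careful person would: the job done as asked, in the order asked, and still so for the second after the job is handed in, with the robot touching nothing.
It also fails if it takes over 56 s, if anything falls off the work surface, if the arm or the gripper's body presses on something with over 40 N, if the wrist force passes 120 N, or if a joint passes its speed limit or range.

## Working session

There is one attempt and no reset: what is moved stays moved. The work goes in short steps, Python scripts to look and compute and a shell command to move; the robot and the scene stay as the last step left them, time stands still between calls to the robot, and variables do not carry over. Pictures are saved under pics/ and viewed, at most 10 in all, crops included, and the job is handed in when it is done.

```bash
ls; mkdir -p pics; cat > h.py <<'E'
import numpy as np, cv2
from scipy.spatial.transform import Rotation as Ro
from workcell import telemetry, vision, look_for, silhouettes, landmark_of
def cal(n):
    c=vision.calibration(n); return [np.array(c[k],float) for k in("mtx","R","t")]
def proj(n,X):
    K,R,t=cal(n); p=np.atleast_2d(X)@R.T+t; p=p@K.T; return p[:,:2]/p[:,2:]
def ray(n,uv):
    K,R,t=cal(n); d=R.T@np.linalg.inv(K)@[*uv,1]; return -R.T@t,d/np.linalg.norm(d)
def onz(n,uv,z):
    o,d=ray(n,uv); return o+d*(z-o[2])/d[2]
def tri(a,b):
    A=np.zeros((3,3));q=np.zeros(3)
    for n,uv in(("scene",a),("top",b)):
        o,d=ray(n,uv);M=np.eye(3)-np.outer(d,d);A+=M;q+=M@o
    X=np.linalg.solve(A,q); return X,[np.linalg.norm(proj(n,X)[0]-uv) for n,uv in(("scene",a),("top",b))]
E
python3 - <<'E'
from h import *
np.set_printoptions(precision=4,suppress=True)
ims=[]
for n in("scene","top"):
    im=vision.camera(n); cv2.imwrite(f"pics/{n}0.png",im)
    print(n,-cal(n)[1].T@cal(n)[2],cal(n)[1][2])
for th in("slot_floor","bar_mark","stud","cap_grip","cap_window","cassette","rack","stand","dropper","vial_a"):
    for n in("scene","top"):
        print(th,n,[(round(d["conf"],2),np.round(d["at"],1).tolist()) for d in landmark_of(n,th)[:3]])
print(telemetry.read_state())
E
```

```text
pics
scene [ 1.3498 -0.3968  0.7903] [-0.7161  0.3421 -0.6084]
top [ 0.2774 -0.0091  1.5831] [ 0.1604  0.0182 -0.9869]
slot_floor scene [(0.57, [214.7, 263.4]), (0.57, [297.5, 264.0])]
slot_floor top []
bar_mark scene [(0.76, [306.4, 150.5]), (0.74, [204.0, 238.4]), (0.64, [202.0, 246.1])]
bar_mark top [(0.95, [361.8, 195.2]), (0.78, [357.7, 299.2]), (0.71, [204.2, 298.0])]
stud scene [(0.96, [245.2, 232.8]), (0.86, [332.0, 149.6]), (0.59, [205.4, 176.1])]
stud top [(0.88, [190.5, 265.2]), (0.79, [331.7, 187.6]), (0.6, [334.7, 277.4])]
cap_grip scene [(0.76, [218.3, 237.4]), (0.7, [311.1, 144.9]), (0.62, [181.8, 180.9])]
cap_grip top [(0.95, [212.2, 269.6]), (0.55, [365.0, 271.7])]
cap_window scene [(0.82, [202.4, 243.2]), (0.8, [326.6, 149.3]), (0.57, [196.2, 181.4])]
cap_window top [(0.89, [198.2, 271.0])]
cassette scene [(0.43, [340.0, 227.1])]
cassette top [(0.44, [243.5, 177.1])]
rack scene [(0.94, [338.9, 230.2]), (0.33, [122.5, 254.0])]
rack top [(0.73, [242.0, 183.3])]
stand scene [(0.86, [229.2, 286.3]), (0.78, [310.2, 181.8]), (0.72, [188.7, 218.1])]
stand top [(0.86, [222.0, 262.1]), (0.73, [358.2, 169.9]), (0.68, [357.6, 259.9])]
dropper scene [(0.77, [300.7, 258.8])]
dropper top [(0.43, [293.9, 163.4])]
vial_a scene [(0.62, [359.2, 235.9]), (0.47, [322.1, 222.9])]
vial_a top [(0.63, [245.4, 195.1]), (0.48, [235.7, 165.4]), (0.17, [293.7, 166.5])]
{'time_s': 1.1, 'joints': array([ 1.1023,  0.1041,  0.0973,  1.5639, -0.    ,  1.3531]), 'qvel': array([ 0.0014, -0.0015,  0.0008, -0.0005, -0.0008,  0.0009]), 'joint_torque': array([  0.0011, -55.6766,  50.3775,   0.0005,  -0.0003,   0.    ]), 'tool_pos': array([0.1489, 0.5812, 0.2313]), 'tool_rot': array([0.1251, 0.9921, 0.    , 0.    ]), 'contact_force': array([-0.1559, -0.4715, -0.3271]), 'ft_torque': array([0.0322, 0.0199, 0.0014]), 'gripper_force': 0.0, 'gripper_width': 0.08556756544938189}
```

```bash
python3 - <<'E'
import cv2
a=cv2.imread("pics/scene0.png");b=cv2.imread("pics/top0.png")
cv2.imwrite("pics/s1.png",cv2.resize(a[110:350,100:420],None,fx=2.5,fy=2.5,interpolation=2))
cv2.imwrite("pics/t1.png",cv2.resize(b[120:340,130:430],None,fx=2.6,fy=2.6,interpolation=2))
E
```

```text
(no output)
```

View pics/s1.png

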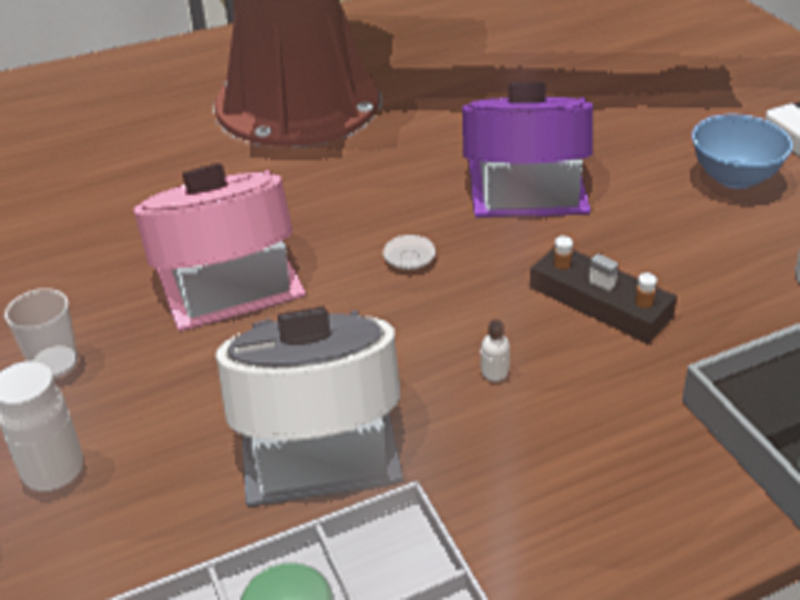

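View pics/t1.png

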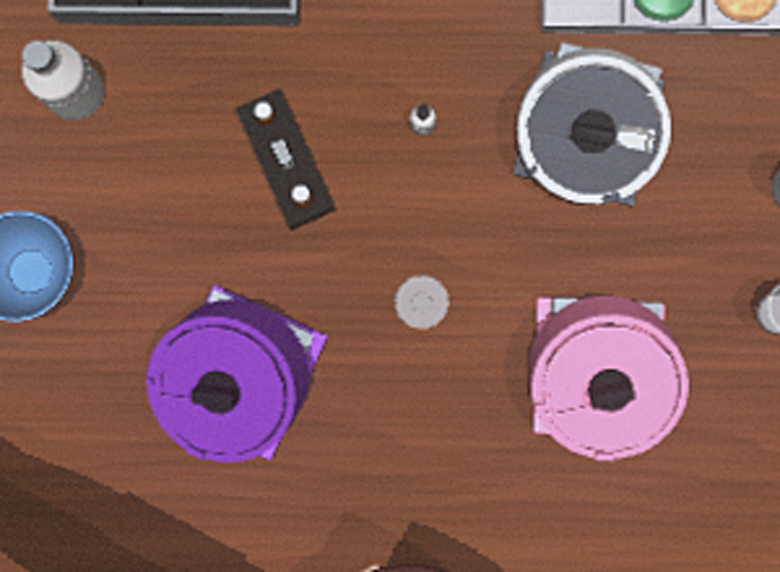

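The target drum (white, grey cap) is at about (358,170) in the top view, with its window facing right. In the scene view it is at about (223,250). The rack with the cassette is at (239,179) in the top view. I'll zoom in on the drum and fit its pose.

```bash
python3 - <<'E'
import cv2,numpy as np
a=cv2.imread("pics/scene0.png");b=cv2.imread("pics/top0.png")
A=cv2.resize(a[225:315,180:270],None,fx=4.4,fy=4.4,interpolation=2)
B=cv2.resize(b[130:210,315:395],(396,396),interpolation=2)
cv2.imwrite("pics/c1.png",np.hstack([A,B]))
from h import *
for n in("scene","top"):
    vision.camera(n)
    for th in("slot_floor","bar_mark","stud","cap_grip","cap_window","stand"):
        print(th,n,[(round(d["conf"],2),np.round(d["at"],1).tolist()) for d in landmark_of(n,th)])
    for th in("cassette","vial_a","rack","dropper"):
        print(th,n,[(round(d["conf"],2),np.round(d["rect"],1).tolist()) for d in look_for(n,th)])
        print(th,n,[(round(d["conf"],2),np.round(d["at"],1).tolist()) for d in landmark_of(n,th)])
E
```

```text
slot_floor scene [(0.89, [212.0, 265.8]), (0.5, [429.1, 218.8])]
bar_mark scene [(0.92, [176.1, 181.9]), (0.88, [308.0, 150.0]), (0.8, [200.4, 235.0]), (0.26, [216.3, 263.8])]
stud scene [(0.96, [246.6, 232.3]), (0.83, [334.2, 147.8]), (0.71, [206.1, 175.3]), (0.65, [119.4, 296.7]), (0.52, [202.7, 236.5])]
cap_grip scene [(0.84, [218.6, 238.1]), (0.62, [309.6, 143.9]), (0.61, [180.2, 180.6])]
cap_window scene [(0.96, [202.0, 247.1]), (0.78, [196.5, 182.9]), (0.66, [327.4, 148.2])]
stand scene [(0.92, [309.6, 183.1]), (0.9, [189.0, 220.5]), (0.83, [229.7, 286.2])]
cassette scene [(0.4, [341.2, 217.1, 12.5, 8.2]), (0.31, [358.4, 227.2, 8.5, 11.8]), (0.28, [221.9, 257.5, 74.7, 52.4])]
cassette scene [(0.4, [337.9, 227.6])]
vial_a scene [(0.53, [263.6, 212.1, 18.4, 14.2]), (0.51, [326.6, 212.2, 8.1, 12.3])]
vial_a scene [(0.66, [322.2, 220.4]), (0.53, [354.4, 235.1])]
rack scene [(0.84, [341.2, 229.8, 59.7, 35.9])]
rack scene [(0.76, [341.0, 228.4])]
dropper scene [(0.58, [221.4, 243.2, 60.2, 19.7])]
dropper scene [(0.64, [300.9, 260.1])]
slot_floor top [(0.66, [363.5, 181.5])]
bar_mark top [(0.94, [205.4, 295.4]), (0.81, [363.9, 195.5]), (0.77, [364.0, 298.2])]
stud top [(0.93, [191.5, 264.2]), (0.84, [335.2, 274.8]), (0.75, [335.7, 186.6])]
cap_grip top [(0.85, [210.7, 271.7]), (0.66, [366.9, 273.2])]
cap_window top [(0.92, [373.4, 173.7]), (0.74, [349.5, 275.4]), (0.72, [196.5, 268.8])]
stand top [(0.95, [222.1, 263.6]), (0.93, [355.7, 168.8]), (0.77, [357.9, 261.7]), (0.2, [292.7, 236.6])]
cassette top [(0.74, [238.5, 180.6, 36.0, 51.9])]
cassette top [(0.47, [241.3, 179.7])]
vial_a top [(0.5, [246.3, 195.2, 8.8, 9.4]), (0.48, [232.2, 162.7, 8.2, 4.7])]
vial_a top [(0.61, [234.7, 163.4]), (0.52, [246.1, 195.5])]
rack top [(0.79, [239.6, 180.8, 35.9, 57.3])]
rack top [(0.95, [240.7, 183.1]), (0.42, [291.9, 237.1])]
dropper top []
dropper top [(0.62, [289.4, 165.4])]
```

View pics/c1.png

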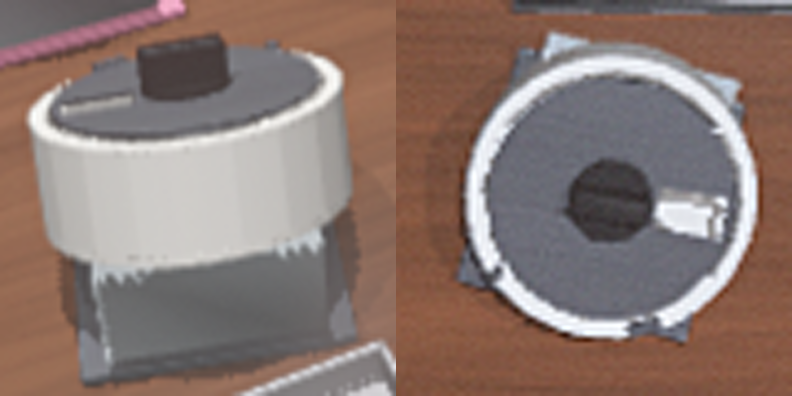

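Top view: bar mark at about (367,196), stud at (334,185) and window at (374,173). The slot therefore points toward the robot and slightly right. In the scene view the grip is at about (221,240), the window at (202,248) and the stud on the far rim at (242,235). Next I'll fit the pose model using the cap and rim edges plus these points.

```bash
cat > fit.py <<'E'
from h import *
from scipy.optimize import least_squares
from scipy.ndimage import map_coordinates
def frame(p):
    # p: slot-floor-level axis point O(3), lean azimuth, phi, cap
    a=p[3]; th=np.radians(25)
    z=np.array([np.sin(th)*np.cos(a),np.sin(th)*np.sin(a),np.cos(th)])
    x0=np.array([np.cos(th)*np.cos(a),np.cos(th)*np.sin(a),-np.sin(th)])
    y0=np.cross(z,x0)
    ax=lambda f:(np.cos(f)*x0+np.sin(f)*y0, -np.sin(f)*x0+np.cos(f)*y0, z)
    return np.array(p[:3]),ax(p[4]),ax(p[4]-1.257+p[5]),ax(p[4]-1.257)
def pts(p):
    O,d,c,s=frame(p); z=d[2]
    return dict(slot_floor=O+.048*d[0],bar_mark=O+.081*d[0]+.064*z,stud=O+.081*s[0]+.064*z,
      cap_grip=O+.078*z,cap_window=O+.063*z+.048*c[0],grip_top=O+.089*z)
def circle(p,r,h):
    O,d,_,_=frame(p); t=np.linspace(0,2*np.pi,181)[:-1]
    return O+h*d[2]+r*(np.outer(np.cos(t),d[0])+np.outer(np.sin(t),d[1]))
def edges(im,n,p,r,h,sgn,win=5):
    # subpixel edges along image normal of projected circle; sgn=+1 dark->bright outward
    g=im.astype(float).sum(2)/3; E=proj(n,circle(p,r,h)); c=E.mean(0)
    T=np.roll(E,-1,0)-np.roll(E,1,0); N=np.c_[T[:,1],-T[:,0]]; N/=np.linalg.norm(N,axis=1)[:,None]
    N*=np.sign(((E-c)*N).sum(1))[:,None]
    s=np.arange(-win,win+.01,.25); out=[]
    for i in range(0,180,3):
        q=E[i]+s[:,None]*N[i]; v=np.gradient(np.convolve(map_coordinates(g,[q[:,1],q[:,0]],order=1,mode='nearest'),np.ones(3)/3,'same'))*sgn
        v[:3]=v[-3:]=0; k=v.argmax()
        if v[k]>8: out.append((i,E[i]+s[k]*N[i],N[i]))
    return out
def fit(ims,p,obs,w=1.,sets=(("top",.074,.063,1),("top",.086,.058,-1),("scene",.074,.063,1)),it=4):
    for k in range(it):
        ed=[(n,r,h,edges(ims[n],n,p,r,h,sg,6-k)) for n,r,h,sg in sets]
        def res(q):
            o=[]; P=pts(q)
            for n,th,uv in obs: o+=list((proj(n,P[th])[0]-uv)*w)
            for n,r,h,e in ed:
                E=proj(n,circle(q,r,h)); o+=[((E[i]-m)*N).sum()*.5 for i,m,N in e]
            return np.array(o)
        sol=least_squares(res,p,loss="soft_l1",x_scale=[.01,.01,.01,.1,.1,.1]); p=sol.x
    print("rms",np.sqrt((res(p)**2).mean()),[len(e[3]) for e in ed]); 
    return p
E
python3 - <<'E'
from fit import *
np.set_printoptions(precision=4,suppress=True)
ims={n:cv2.imread(f"pics/{n}0.png") for n in("scene","top")}
obs=[("top","bar_mark",(365.7,195.5)),("top","stud",(334.5,186)),("top","cap_window",(373.6,173.3)),("top","slot_floor",(363.5,181.5)),
("scene","cap_window",(202,246.5)),("scene","cap_grip",(218.5,238)),("scene","stud",(243.5,234)),("scene","bar_mark",(202.5,238.5)),("scene","slot_floor",(213,265)),("scene","grip_top",(221,235))]
X=tri((218.5,238),(358,171))[0]; print(X)
p=np.r_[X+[.03,0,-.07],np.pi,.5,2.5]
p=fit(ims,p,obs); print(p)
for k in range(2):
  p2=fit(ims,p,obs if k else obs[:3],1.,(("top",.074,.063,1),("top",.086,.058,-1)) if k else (("top",.074,.063,1),("top",.086,.058,-1),("scene",.074,.063,1))); print(p2)
P=pts(p)
for n,th,uv in obs: print(n,th,P[th],proj(n,P[th])[0]-uv)
np.save("p.npy",p)
ims2=[]
for n,(r0,r1,c0,c1) in dict(scene=(225,315,180,270),top=(130,210,315,395)).items():
    f=4.4 if n=="scene" else 4.95
    im=cv2.resize(ims[n][r0:r1,c0:c1],(396,396),interpolation=2)
    for r,h,col in((.074,.063,(0,0,255)),(.086,.058,(0,255,0))):
        for u in proj(n,circle(p,r,h)): cv2.circle(im,tuple(int(v) for v in ((u-[c0,r0]+.5)*f)),0,col,-1)
    for q in P.values(): cv2.circle(im,tuple(int(v) for v in ((proj(n,q)[0]-[c0,r0]+.5)*f)),3,(255,0,255),1)
    ims2.append(im)
cv2.imwrite("pics/f1.png",np.hstack(ims2))
# rack
z=.05
va=onz("top",(234,163.2),.05) ; vb=onz("top",(246.2,195.3),.05); print("vials",va,vb,np.linalg.norm(va-vb))
print("cas",onz("top",(238.5,179.5),.05), "rack", onz("top",(240,182),.03))
print(tri((337.9,227.6),(241.3,179.7)),tri((341,229),(240.9,183.1)))
E
```

```text
[ 0.6074 -0.2005  0.1217]Traceback (most recent call last):
  File "<stdin>", line 8, in <module>
  File "fit.py", line 39, in fit
    sol=least_squares(res,p,loss="soft_l1",x_scale=[.01,.01,.01,.1,.1,.1]); p=sol.x
    return func(*args, **kwargs)
    result = trf(vector_fun.fun, vector_fun.jac, x0, f0, J0, lb, ub, ftol, xtol,
                 gtol, max_nfev, x_scale, loss_function, tr_solver,
                 tr_options.copy(), verbose, callback=callback_wrapped)
    return trf_no_bounds(
        fun, jac, x0, f0, J0, ftol, xtol, gtol, max_nfev, x_scale,
        loss_function, tr_solver, tr_options, verbose, callback=callback)
    J = jac(x)
    self._update_jac()
    ~~~~~~~~~~~~~~~~^^
    self.J = self.jac_wrapped(xp_copy(self.x), f0=self.f)
             ~~~~~~~~~~~~~~~~^^^^^^^^^^^^^^^^^^^^^^^^^^^^
    J, dct = approx_derivative(
             ~~~~~~~~~~~~~~~~~^
        self.fun,
        ^^^^^^^^^
    ...<2 lines>...
        **self.finite_diff_options,
        ^^^^^^^^^^^^^^^^^^^^^^^^^^^
    )
    ^
    J, _nfev = _dense_difference(fun_wrapped, x0, f0, h,
               ~~~~~~~~~~~
[... 312 characters left out ...]
self.fun(x, *self.args, **self.kwargs))
                      ~~~~~~~~^^^^^^^^^^^^^^^^^^^^^^^^^^^^^^
    return np.atleast_1d(self.fun(x))
                         ~~~~~~~~^^^
    return self.f(x, *self.args, **self.kwargs)
           ~~~~~~^^^^^^^^^^^^^^^^^^^^^^^^^^^^^^
  File "fit.py", line 35, in res
    for n,th,uv in obs: o+=list((proj(n,P[th])[0]-uv)*w)
                                 ~~~~^^^^^^^^^
  File "h.py", line 7, in proj
    K,R,t=cal(n); p=np.atleast_2d(X)@R.T+t; p=p@K.T; return p[:,:2]/p[:,2:]
          ~~~^^^
  File "h.py", line 5, in cal
    c=vision.calibration(n); return [np.array(c[k],float) for k in("mtx","R","t")]
ValueError: time passes only in moves, steps and waits
```

```bash
python3 - <<'E'
import re
s=open("h.py").read()
s=s.replace("def cal(n):","import functools\n@functools.lru_cache(None)\ndef cal(n):")
open("h.py","w").write(s)
E
cat > run1.py <<'E'
from fit import *
np.set_printoptions(precision=4,suppress=True)
ims={n:cv2.imread(f"pics/{n}0.png") for n in("scene","top")}
obs=[("top","bar_mark",(365.7,195.5)),("top","stud",(334.5,186)),("top","cap_window",(373.6,173.3)),("top","slot_floor",(363.5,181.5)),
("scene","cap_window",(202,246.5)),("scene","cap_grip",(218.5,238)),("scene","stud",(243.5,234)),("scene","bar_mark",(202.5,238.5)),("scene","slot_floor",(213,265)),("scene","grip_top",(221,235))]
X=tri((218.5,238),(358,171))[0]; print(X)
p=np.r_[X+[.03,0,-.07],np.pi,.2,2.5]
p=fit(ims,p,obs); print(p)
for k in range(2):
  p2=fit(ims,p,obs if k else obs[:3],1.,(("top",.074,.063,1),("top",.086,.058,-1)) if k else (("top",.074,.063,1),("top",.086,.058,-1),("scene",.074,.063,1))); print(p2)
P=pts(p)
for n,th,uv in obs: print(n,th,P[th],proj(n,P[th])[0]-uv)
np.save("p.npy",p)
ims2=[]
for n,(r0,r1,c0,c1) in dict(scene=(225,315,180,270),top=(130,210,315,395)).items():
    f=4.4 if n=="scene" else 4.95
    im=cv2.resize(ims[n][r0:r1,c0:c1],(396,396),interpolation=2)
    for r,h,col in((.074,.063,(0,0,255)),(.086,.058,(0,255,0))):
        for u in proj(n,circle(p,r,h)): cv2.circle(im,tuple(int(v) for v in ((u-[c0,r0]+.5)*f)),0,col,-1)
    for q in P.values(): cv2.circle(im,tuple(int(v) for v in ((proj(n,q)[0]-[c0,r0]+.5)*f)),3,(255,0,255),1)
    ims2.append(im)
cv2.imwrite("pics/f1.png",np.hstack(ims2))
va=onz("top",(234,163.2),.05) ; vb=onz("top",(246.2,195.3),.05); print("vials",va,vb,np.linalg.norm(va-vb))
print("cas",onz("top",(238.5,179.5),.05), "rack", onz("top",(240,182),.03))
print(tri((337.9,227.6),(241.3,179.7)),tri((341,229),(240.9,183.1)))
E
python3 run1.py
```

```text
[ 0.6074 -0.2005  0.1217]
rms 0.5976535421772834 [60, 60, 38]
[ 0.6411 -0.2096  0.0469  2.8145  0.6176  2.2945]
rms 0.366873503760389 [59, 59, 38]
[ 0.6413 -0.2094  0.0449  2.8399  0.6182  2.2958]
rms 0.5656622988982208 [60, 60]
[ 0.6402 -0.2089  0.0501  2.8444  0.5885  2.3113]
top bar_mark [ 0.5438 -0.2261  0.077 ] [-0.664  -0.2641]
top stud [ 0.5752 -0.1362  0.0774] [ 0.4576 -1.4984]
top cap_window [ 0.604  -0.2475  0.1057] [-0.1127  0.2714]
top slot_floor [ 0.5986 -0.2245  0.0304] [-1.2941 -1.1041]
scene cap_window [ 0.604  -0.2475  0.1057] [-1.5309  1.3905]
scene cap_grip [ 0.6099 -0.199   0.1176] [1.3648 1.6714]
scene stud [ 0.5752 -0.1362  0.0774] [-3.8031  2.0016]
scene bar_mark [ 0.5438 -0.2261  0.077 ] [0.2067 0.6997]
scene slot_floor [ 0.5986 -0.2245  0.0304] [-0.9102  0.5332]
scene grip_top [ 0.6055 -0.1975  0.1276] [-1.55    0.3203]
vials [0.6438 0.173  0.05  ] [0.5436 0.1325 0.05  ] 0.10806233934673537
cas [0.5926 0.1575 0.05  ] rack [0.5888 0.1548 0.03  ]
(array([0.5996, 0.1532, 0.015 ]), [np.float64(0.2988815829518593), np.float64(0.27278622380266265)]) (array([0.5945, 0.1611, 0.0018]), [np.float64(2.4528131590769395), np.float64(2.245427300035996)])
```

View pics/f1.png

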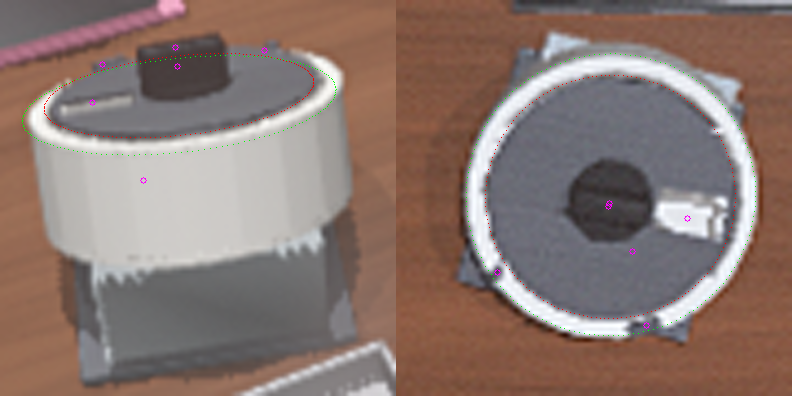

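The top-view fit is tight. The scene view disagrees by about 2 px, so I'll check it against the gripper when it hovers. Next is a planner helper and the first hover.

```bash
cat > plan.py <<'E'
from fit import *
np.set_printoptions(precision=4,suppress=True)
def go(target,Rt=None,sep=True):
    """print pure-shift rows (current orientation), then turn rows in place"""
    s=telemetry.read_state(); R=Ro.from_quat(s["tool_rot"]); d=R.inv().apply(np.array(target)-s["tool_pos"])
    n=max(1,int(np.ceil(np.linalg.norm(d)/.058)))
    print("t",s["time_s"],"at",s["tool_pos"],"to",np.array(target),"j",s["joints"].round(2)); print(" shift rows",n,"xyz",(d/.15/n).round(4))
    if Rt is not None:
        w=(R.inv()*Rt).as_rotvec(degrees=True); m=max(1,int(np.ceil(np.abs(w).max()/4.9)))
        print(" turn rows",m,"a",(w/5/m).round(4),"deg",w.round(1))
        dd=Rt.inv().apply(np.array(target)-s["tool_pos"]); print(" shift if turned first",(dd/.15/n).round(4))
def toolR(z,y):
    z=z/np.linalg.norm(z); y=y-z*(y@z); y/=np.linalg.norm(y); return Ro.from_matrix(np.c_[np.cross(y,z),y,z])
def capR(p,which,flip):  # tool along -axis, y across bar; which 1=drum/slot,2=cap,3=shut
    f=frame(p)[which]; return toolR(-f[2],flip*f[1])
E
python3 - <<'E'
from plan import *
p=np.load("p.npy"); O,d,c,s=frame(p); print(c,d[0])
T=O+.19*d[2]
for fl in(1,-1): go(T,capR(p,2,fl))
E
```

```text
(array([-0.2478, -0.9681,  0.0356]), array([ 0.8823, -0.2104,  0.4211]), array([-0.4002,  0.1358,  0.9063])) [-0.8858 -0.311  -0.3445]
t 2.6 at [0.1489 0.5812 0.2313] to [ 0.5651 -0.1838  0.2191] j [ 1.1   0.1   0.1   1.56 -0.    1.35]
 shift rows 16 xyz [-0.2471 -0.2658  0.0051]
 turn rows 18 a [-0.1994 -0.2344  0.9776] deg [-17.9 -21.1  88. ]
 shift if turned first [-0.2654  0.2179  0.1173]
t 2.6 at [0.1489 0.5812 0.2313] to [ 0.5651 -0.1838  0.2191] j [ 1.1   0.1   0.1   1.56 -0.    1.35]
 shift rows 16 xyz [-0.2471 -0.2658  0.0051]
 turn rows 19 a [ 0.2226 -0.1893 -0.9357] deg [ 21.1 -18.  -88.9]
 shift if turned first [ 0.2654 -0.2179  0.1173]
```

```bash
R='{"x":-0.2471,"y":-0.2658,"z":0.0051,"grip":0}'; true
python3 -m creep '[{"x":-0.247,"y":-0.266,"z":0,"grip":0},{"x":-0.247,"y":-0.266,"z":0,"grip":0},{"x":-0.247,"y":-0.266,"z":0,"grip":0},{"x":-0.247,"y":-0.266,"z":0,"grip":0},{"x":-0.247,"y":-0.266,"z":0,"grip":0},{"x":-0.247,"y":-0.266,"z":0,"grip":0},{"x":-0.247,"y":-0.266,"z":0,"grip":0},{"x":-0.247,"y":-0.266,"z":0,"grip":0}]' 60
python3 -m creep '[{"x":-0.247,"y":-0.266,"z":0,"grip":0},{"x":-0.247,"y":-0.266,"z":0,"grip":0},{"x":-0.247,"y":-0.266,"z":0,"grip":0},{"x":-0.247,"y":-0.266,"z":0,"grip":0},{"x":-0.247,"y":-0.266,"z":0,"grip":0},{"x":-0.247,"y":-0.266,"z":0,"grip":0},{"x":-0.247,"y":-0.266,"z":0,"grip":0},{"x":-0.247,"y":-0.266,"z":0,"grip":0}]'
python3 -m creep '[{"ax":0.223,"ay":-0.189,"az":-0.936,"grip":0},{"ax":0.223,"ay":-0.189,"az":-0.936,"grip":0},{"ax":0.223,"ay":-0.189,"az":-0.936,"grip":0},{"ax":0.223,"ay":-0.189,"az":-0.936,"grip":0},{"ax":0.223,"ay":-0.189,"az":-0.936,"grip":0},{"ax":0.223,"ay":-0.189,"az":-0.936,"grip":0},{"ax":0.223,"ay":-0.189,"az":-0.936,"grip":0},{"ax":0.223,"ay":-0.189,"az":-0.936,"grip":0}]'
python3 -m creep '[{"ax":0.223,"ay":-0.189,"az":-0.936,"grip":0},{"ax":0.223,"ay":-0.189,"az":-0.936,"grip":0},{"ax":0.223,"ay":-0.189,"az":-0.936,"grip":0},{"ax":0.223,"ay":-0.189,"az":-0.936,"grip":0},{"ax":0.223,"ay":-0.189,"az":-0.936,"grip":0},{"ax":0.223,"ay":-0.189,"az":-0.936,"grip":0},{"ax":0.223,"ay":-0.189,"az":-0.936,"grip":0},{"ax":0.223,"ay":-0.189,"az":-0.936,"grip":0}]'
python3 -m creep '[{"ax":0.223,"ay":-0.189,"az":-0.936,"grip":0},{"ax":0.223,"ay":-0.189,"az":-0.936,"grip":0},{"ax":0.223,"ay":-0.189,"az":-0.936,"grip":0},{"grip":0.3}]'
python3 - <<'E'
from plan import *
p=np.load("p.npy"); O,d,c,s=frame(p)
go(O+.19*d[2],capR(p,2,-1))
st=telemetry.read_state(); tp=st["tool_pos"]; R=Ro.from_quat(st["tool_rot"]).as_matrix(); w=st["gripper_width"]; print(w)
out=[]
for n in("scene","top"):
    im=vision.camera(n); cv2.imwrite(f"pics/{n}1.png",im)
    u=proj(n,tp)[0]; r0,c0=int(u[1]-55),int(u[0]-45)
    r0=max(r0,0)
    cr=cv2.resize(im[r0:r0+90,c0:c0+90],(396,396),interpolation=2)
    q=[tp]+[tp+s_*(w/2)*R[:,1]-.006*R[:,2]+t_*.011*R[:,0] for s_ in(1,-1) for t_ in(1,-1)]
    for x in proj(n,np.array(q)): cv2.circle(cr,tuple(int(v) for v in((x-[c0,r0]+.5)*4.4)),3,(255,0,255),1)
    out.append(cr)
cv2.imwrite("pics/g1.png",np.hstack(out))
E
```

```text
t 2.6 at [0.1489 0.5812 0.2313] to [ 0.5651 -0.1838  0.2191] j [ 1.1   0.1   0.1   1.56 -0.    1.35]
 shift rows 16 xyz [-0.2471 -0.2658  0.0051]
 turn rows 19 a [ 0.2226 -0.1893 -0.9357] deg [ 21.1 -18.  -88.9]
 shift if turned first [ 0.2654 -0.2179  0.1173]
0.08526508647396315invalid input
invalid input
invalid input
invalid input
invalid input
```

View pics/g1.png

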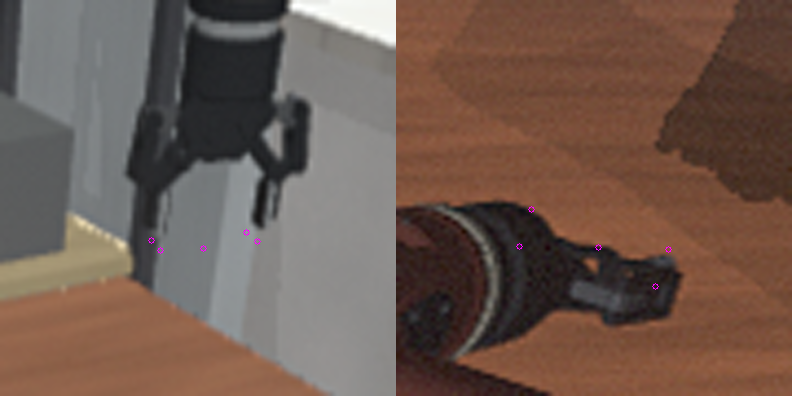

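The picture shows the arm still at its start pose. The rows were refused, probably because a row needs all seven keys. I'll retry with full rows, starting with a single call.

```bash
python3 -m creep '[{"ax":0,"ay":0,"az":0,"x":-0.247,"y":-0.266,"z":0,"grip":0},{"ax":0,"ay":0,"az":0,"x":-0.247,"y":-0.266,"z":0,"grip":0},{"ax":0,"ay":0,"az":0,"x":-0.247,"y":-0.266,"z":0,"grip":0},{"ax":0,"ay":0,"az":0,"x":-0.247,"y":-0.266,"z":0,"grip":0},{"ax":0,"ay":0,"az":0,"x":-0.247,"y":-0.266,"z":0,"grip":0},{"ax":0,"ay":0,"az":0,"x":-0.247,"y":-0.266,"z":0,"grip":0},{"ax":0,"ay":0,"az":0,"x":-0.247,"y":-0.266,"z":0,"grip":0},{"ax":0,"ay":0,"az":0,"x":-0.247,"y":-0.266,"z":0,"grip":0}]' 60; ls
```

```text
time_s: 3.7
tool_pos: [0.3575, 0.1969, 0.2316]
tool_rot: [0.125, 0.992, 0.0, 0.001]
contact_force: [1.0, 0.2, 0.3]
gripper_width: 0.0854
gripper_force: 0.0
fit.py
h.py
p.npy
pics
plan.py
run1.py
```

```bash
python3 -m creep '[{"ax":0,"ay":0,"az":0,"x":-0.247,"y":-0.266,"z":0,"grip":0},{"ax":0,"ay":0,"az":0,"x":-0.247,"y":-0.266,"z":0,"grip":0},{"ax":0,"ay":0,"az":0,"x":-0.247,"y":-0.266,"z":0,"grip":0},{"ax":0,"ay":0,"az":0,"x":-0.247,"y":-0.266,"z":0,"grip":0},{"ax":0,"ay":0,"az":0,"x":-0.247,"y":-0.266,"z":0,"grip":0},{"ax":0,"ay":0,"az":0,"x":-0.247,"y":-0.266,"z":0,"grip":0},{"ax":0,"ay":0,"az":0,"x":-0.247,"y":-0.266,"z":0,"grip":0},{"ax":0,"ay":0,"az":0,"x":-0.247,"y":-0.266,"z":0,"grip":0}]'
python3 -m creep '[{"ax":0.223,"ay":-0.189,"az":-0.936,"x":0,"y":0,"z":0,"grip":0},{"ax":0.223,"ay":-0.189,"az":-0.936,"x":0,"y":0,"z":0,"grip":0},{"ax":0.223,"ay":-0.189,"az":-0.936,"x":0,"y":0,"z":0,"grip":0},{"ax":0.223,"ay":-0.189,"az":-0.936,"x":0,"y":0,"z":0,"grip":0},{"ax":0.223,"ay":-0.189,"az":-0.936,"x":0,"y":0,"z":0,"grip":0},{"ax":0.223,"ay":-0.189,"az":-0.936,"x":0,"y":0,"z":0,"grip":0},{"ax":0.223,"ay":-0.189,"az":-0.936,"x":0,"y":0,"z":0,"grip":0},{"ax":0.223,"ay":-0.189,"az":-0.936,"x":0,"y":0,"z":0,"grip":0}]'
python3 -m creep '[{"ax":0.223,"ay":-0.189,"az":-0.936,"x":0,"y":0,"z":0,"grip":0},{"ax":0.223,"ay":-0.189,"az":-0.936,"x":0,"y":0,"z":0,"grip":0},{"ax":0.223,"ay":-0.189,"az":-0.936,"x":0,"y":0,"z":0,"grip":0},{"ax":0.223,"ay":-0.189,"az":-0.936,"x":0,"y":0,"z":0,"grip":0},{"ax":0.223,"ay":-0.189,"az":-0.936,"x":0,"y":0,"z":0,"grip":0},{"ax":0.223,"ay":-0.189,"az":-0.936,"x":0,"y":0,"z":0,"grip":0},{"ax":0.223,"ay":-0.189,"az":-0.936,"x":0,"y":0,"z":0,"grip":0},{"ax":0.223,"ay":-0.189,"az":-0.936,"x":0,"y":0,"z":0,"grip":0}]'
python3 -m creep '[{"ax":0.223,"ay":-0.189,"az":-0.936,"x":0,"y":0,"z":0,"grip":0.3},{"ax":0.223,"ay":-0.189,"az":-0.936,"x":0,"y":0,"z":0,"grip":0.3},{"ax":0.223,"ay":-0.189,"az":-0.936,"x":0,"y":0,"z":0,"grip":0.3},{"ax":0,"ay":0,"az":0,"x":0,"y":0,"z":0,"grip":0.3}]'
cat > look.py <<'E'
import sys
from plan import *
p=np.load("p.npy"); O,d,c,s=frame(p); tag=sys.argv[1]
go(O+.19*d[2],capR(p,2,-1))
st=telemetry.read_state(); tp=st["tool_pos"]; R=Ro.from_quat(st["tool_rot"]).as_matrix(); w=st["gripper_width"]; print(w)
out=[]
for n in("scene","top"):
    im=vision.camera(n); cv2.imwrite(f"pics/{n}{tag}.png",im)
    u=proj(n,tp)[0]; r0,c0=max(0,int(u[1]-40)),int(u[0]-45)
    cr=cv2.resize(im[r0:r0+90,c0:c0+90],(396,396),interpolation=2)
    b=.013*min(1,w/.085)
    q=[tp-b*R[:,2]+s_*(w/2)*R[:,1]+t_*.011*R[:,0] for s_ in(1,-1) for t_ in(1,-1)]+[tp]
    for x in proj(n,np.array(q)): cv2.circle(cr,tuple(int(v) for v in((x-[c0,r0]+.5)*4.4)),2,(255,0,255),-1)
    out.append(cr)
cv2.imwrite(f"pics/g{tag}.png",np.hstack(out))
E
python3 look.py a
```

```text
time_s: 4.7
tool_pos: [0.5654, -0.1861, 0.2314]
tool_rot: [0.125, 0.992, -0.0, 0.0]
contact_force: [-0.3, 0.1, 0.3]
gripper_width: 0.0852
gripper_force: 0.0
time_s: 5.7
tool_pos: [0.5647, -0.1842, 0.2313]
tool_rot: [-0.201, 0.974, -0.084, 0.055]
contact_force: [-0.2, 0.6, 0.2]
gripper_width: 0.0852
gripper_force: 0.0
time_s: 6.7
tool_pos: [0.5647, -0.1842, 0.2314]
tool_rot: [-0.503, 0.843, -0.158, 0.103]
contact_force: [-0.3, -0.7, 0.3]
gripper_width: 0.0855
gripper_force: 0.0
time_s: 7.2
tool_pos: [0.5644, -0.1844, 0.2313]
tool_rot: [-0.601, 0.769, -0.181, 0.118]
contact_force: [0.2, 0.5, -0.2]
gripper_width: 0.0599
gripper_force: 0.0
t 7.2 at [ 0.5644 -0.1844  0.2313] to [ 0.5651 -0.1838  0.2191] j [-0.59 -0.5  -0.51  1.14  0.11 -1.9 ]
 shift rows 1 xyz [-0.0082  0.0313  0.0747]
 turn rows 1 a [-0.0014 -0.0116 -0.0041] deg [-0.  -0.1 -0. ]
 shift if turned first [-0.0082  0.0312  0.0748]
0.05991977464908364
```

View pics/ga.png

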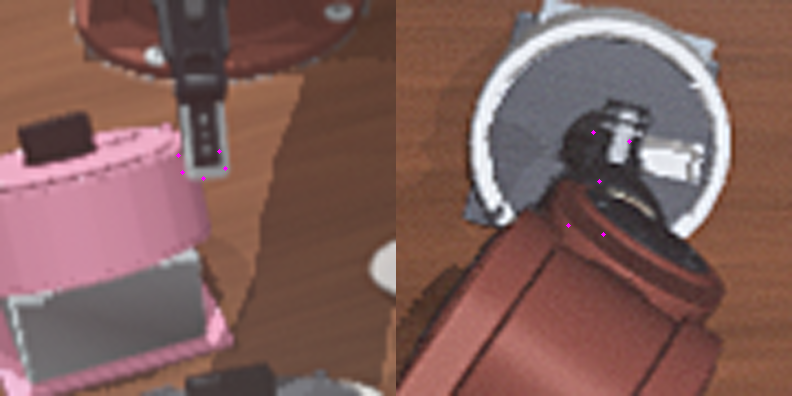

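The scene crop shows the near finger within about 1 px of its prediction. The grip bar tolerates well over 10 mm, so I'll descend and let the grip measure the axis.

```bash
python3 - <<'E'
from plan import *
p=np.load("p.npy"); O,d,c,s=frame(p)
go(O+.074*d[2],capR(p,2,-1))
E
```

```text
t 7.3 at [ 0.5647 -0.1844  0.2314] to [ 0.6115 -0.1995  0.114 ] j [-0.59 -0.5  -0.51  1.14  0.11 -1.9 ]
 shift rows 3 xyz [-0.0028  0.011   0.2827]
 turn rows 1 a [ 0.0011 -0.0137 -0.0161] deg [ 0.  -0.1 -0.1]
 shift if turned first [-0.0025  0.011   0.2828]
```

```bash
python3 -m creep '[{"ax":0,"ay":0,"az":0,"x":0,"y":0.011,"z":0.25,"grip":0.3},{"ax":0,"ay":0,"az":0,"x":0,"y":0.011,"z":0.25,"grip":0.3},{"ax":0,"ay":0,"az":0,"x":0,"y":0.011,"z":0.2,"grip":0.3},{"ax":0,"ay":0,"az":0,"x":0,"y":0,"z":0.1,"grip":0.3},{"ax":0,"ay":0,"az":0,"x":0,"y":0,"z":0.048,"grip":0.3},{"ax":0,"ay":0,"az":0,"x":0,"y":0,"z":0,"grip":0.3}]' 
python3 look.py b
```

```text
time_s: 8.05
tool_pos: [0.6115, -0.2007, 0.1145]
tool_rot: [-0.602, 0.769, -0.182, 0.118]
contact_force: [-0.2, 0.9, 0.5]
gripper_width: 0.0598
gripper_force: 0.0
t 8.05 at [ 0.6115 -0.2007  0.1145] to [ 0.5651 -0.1838  0.2191] j [-0.57 -0.31 -0.57  0.88  0.1  -1.88]
 shift rows 2 xyz [-0.0036  0.0013 -0.3857]
 turn rows 1 a [-0.0049 -0.0094  0.0047] deg [-0. -0.  0.]
 shift if turned first [-0.004   0.0015 -0.3857]
0.059785522501707
```

View pics/gb.png

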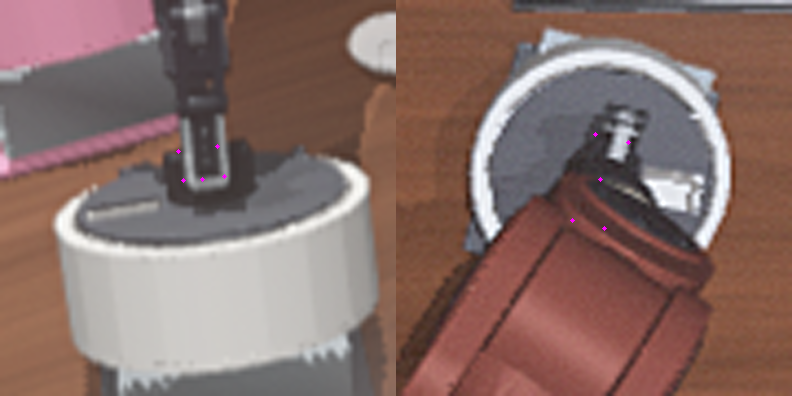

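The scene view shows the near finger, at crop column 185–228, centred on the bar at 163–250. Closing the grip.

```bash
python3 -m creep '[{"ax":0,"ay":0,"az":0,"x":0,"y":0,"z":0,"grip":0.7},{"ax":0,"ay":0,"az":0,"x":0,"y":0,"z":0,"grip":0.85},{"ax":0,"ay":0,"az":0,"x":0,"y":0,"z":0,"grip":1},{"ax":0,"ay":0,"az":0,"x":0,"y":0,"z":0,"grip":1},{"ax":0,"ay":0,"az":0,"x":0,"y":0,"z":0,"grip":1},{"ax":0,"ay":0,"az":0,"x":0,"y":0,"z":0,"grip":1}]' 40
python3 - <<'E'
from plan import *
p=np.load("p.npy"); O,d,c,s=frame(p)
st=telemetry.read_state(); R=Ro.from_quat(st["tool_rot"])
print("force tool",R.inv().apply(st["contact_force"]),"torque tool",R.inv().apply(st["ft_torque"]))
go(O+.074*d[2],capR(p,1,-1))
E
```

```text
time_s: 8.9
tool_pos: [0.6119, -0.2009, 0.115]
tool_rot: [-0.602, 0.768, -0.182, 0.119]
contact_force: [-0.4, 0.0, 6.3]
gripper_width: 0.015
gripper_force: 42.5
force tool [ 0.321  -2.273  -5.8509] torque tool [ 0.1952 -0.1347 -0.1501]
t 8.9 at [ 0.6119 -0.2009  0.115 ] to [ 0.6115 -0.1995  0.114 ] j [-0.57 -0.31 -0.57  0.88  0.1  -1.88]
 shift rows 1 xyz [-0.0085  0.0072  0.0039]
 turn rows 13 a [-0.002   0.0001  0.9153] deg [-0.1  0.  59.5]
 shift if turned first [0.0019 0.0109 0.004 ]
```

```bash
python3 -m creep '[{"ax":0,"ay":0,"az":0.915,"x":0,"y":0,"z":0,"grip":1},{"ax":0,"ay":0,"az":0.915,"x":0,"y":0,"z":0,"grip":1},{"ax":0,"ay":0,"az":0.915,"x":0,"y":0,"z":0,"grip":1},{"ax":0,"ay":0,"az":0.915,"x":0,"y":0,"z":0,"grip":1},{"ax":0,"ay":0,"az":0.915,"x":0,"y":0,"z":0,"grip":1},{"ax":0,"ay":0,"az":0.915,"x":0,"y":0,"z":0,"grip":1},{"ax":0,"ay":0,"az":0.915,"x":0,"y":0,"z":0,"grip":1}]' 
python3 -m creep '[{"ax":0,"ay":0,"az":0.915,"x":0,"y":0,"z":0,"grip":1},{"ax":0,"ay":0,"az":0.915,"x":0,"y":0,"z":0,"grip":1},{"ax":0,"ay":0,"az":0.915,"x":0,"y":0,"z":0,"grip":1},{"ax":0,"ay":0,"az":0.915,"x":0,"y":0,"z":0,"grip":1},{"ax":0,"ay":0,"az":0.915,"x":0,"y":0,"z":0,"grip":1},{"ax":0,"ay":0,"az":0.915,"x":0,"y":0,"z":0,"grip":1},{"ax":0,"ay":0,"az":0,"x":0,"y":0,"z":0,"grip":1}]' 
python3 - <<'E'
from plan import *
p=np.load("p.npy"); O,d,c,s=frame(p)
st=telemetry.read_state(); R=Ro.from_quat(st["tool_rot"])
print("force tool",R.inv().apply(st["contact_force"]),"torque tool",R.inv().apply(st["ft_torque"]))
go(O+.074*d[2],capR(p,1,-1))
E
```

```text
time_s: 9.78
tool_pos: [0.6109, -0.2004, 0.1144]
tool_rot: [-0.365, 0.905, -0.141, 0.164]
contact_force: [-6.8, 3.3, 10.1]
gripper_width: 0.015
gripper_force: 43.9
time_s: 10.65
tool_pos: [0.6105, -0.1995, 0.114]
tool_rot: [-0.141, 0.966, -0.098, 0.192]
contact_force: [-11.1, 7.9, 12.9]
gripper_width: 0.0152
gripper_force: 44.9
force tool [  2.9293   6.9105 -17.1382] torque tool [-2.0368  1.2401  0.0409]
t 10.65 at [ 0.6105 -0.1995  0.114 ] to [ 0.6115 -0.1995  0.114 ] j [-0.57 -0.31 -0.57  0.88  0.1  -0.84]
 shift rows 1 xyz [-0.0059 -0.0017  0.0026]
 turn rows 1 a [ 0.0196 -0.014  -0.0101] deg [ 0.1 -0.1 -0.1]
 shift if turned first [-0.0059 -0.0017  0.0026]
```

```bash
python3 -m creep '[{"ax":0,"ay":0,"az":0,"x":0,"y":0,"z":0,"grip":0.3},{"ax":0,"ay":0,"az":0,"x":0,"y":0,"z":0,"grip":0.3},{"ax":0,"ay":0,"az":0,"x":0,"y":0,"z":-0.1,"grip":0.3},{"ax":0,"ay":0,"az":0,"x":0,"y":0,"z":-0.3,"grip":0.3},{"ax":0,"ay":0,"az":0,"x":0,"y":0,"z":-0.3,"grip":0.3},{"ax":0,"ay":0,"az":0,"x":0,"y":0,"z":-0.1,"grip":0.3}]' 
python3 - <<'E'
from plan import *
yaw=np.arctan2(.0405,.1002); y=np.array([-np.sin(yaw),np.cos(yaw),0])
Rt=toolR(np.array([0,0,-1.]),y)
go([.5926,.156,.16],Rt)
E
```

```text
time_s: 11.4
tool_pos: [0.5635, -0.1846, 0.2272]
tool_rot: [-0.141, 0.965, -0.101, 0.195]
contact_force: [0.3, -0.3, -0.3]
gripper_width: 0.0599
gripper_force: 0.0
t 11.4 at [ 0.5635 -0.1846  0.2272] to [0.5926 0.156  0.16  ] j [-0.6  -0.51 -0.52  1.13  0.11 -0.86]
 shift rows 7 xyz [-0.1035  0.3144  0.0239]
 turn rows 5 a [-0.628   0.7941 -0.2105] deg [-15.7  19.9  -5.3]
 shift if turned first [-0.1473  0.2904  0.064 ]
```

```bash
python3 -m creep '[{"ax":-0.628,"ay":0.794,"az":-0.21,"x":0,"y":0,"z":0,"grip":0.3},{"ax":-0.628,"ay":0.794,"az":-0.21,"x":0,"y":0,"z":0,"grip":0.3},{"ax":-0.628,"ay":0.794,"az":-0.21,"x":0,"y":0,"z":0,"grip":0.3},{"ax":-0.628,"ay":0.794,"az":-0.21,"x":0,"y":0,"z":0,"grip":0.3},{"ax":-0.628,"ay":0.794,"az":-0.21,"x":0,"y":0,"z":0,"grip":0.3}]' 
python3 -m creep '[{"ax":0,"ay":0,"az":0,"x":-0.147,"y":0.29,"z":0.064,"grip":0.3},{"ax":0,"ay":0,"az":0,"x":-0.147,"y":0.29,"z":0.064,"grip":0.3},{"ax":0,"ay":0,"az":0,"x":-0.147,"y":0.29,"z":0.064,"grip":0.3},{"ax":0,"ay":0,"az":0,"x":-0.147,"y":0.29,"z":0.064,"grip":0.3},{"ax":0,"ay":0,"az":0,"x":-0.147,"y":0.29,"z":0.064,"grip":0.3},{"ax":0,"ay":0,"az":0,"x":-0.147,"y":0.29,"z":0.064,"grip":0.3},{"ax":0,"ay":0,"az":0,"x":-0.147,"y":0.29,"z":0.064,"grip":0.3},{"ax":0,"ay":0,"az":0,"x":0,"y":0,"z":0,"grip":0.3}]' 
cat > look2.py <<'E'
from plan import *
p=np.load("p.npy"); p[5]=1.257
st=telemetry.read_state(); tp=st["tool_pos"]; R=Ro.from_quat(st["tool_rot"]).as_matrix(); w=st["gripper_width"]
out=[]; ims={}
for n in("scene","top"):
    ims[n]=vision.camera(n); cv2.imwrite(f"pics/{n}c.png",ims[n])
    for th in("bar_mark","stud","cap_window","cap_grip","slot_floor"):
        ex=proj(n,pts(p)[th])[0]
        for d in landmark_of(n,th):
            if np.linalg.norm(np.array(d["at"])-ex)<12: print(n,th,round(d["conf"],2),np.round(d["at"],1),"pred",ex)
for n in("scene","top"):
    im=ims[n]
    for k in(0,1):
        u=proj(n,[.5926,.1575,.06] if k==0 else pts(p)["cap_grip"])[0]; r0,c0=max(0,int(u[1]-40)),int(u[0]-45); 
        N=60 if k==0 else 90
        if k==0: r0+=10;c0+=15
        cr=cv2.resize(im[r0:r0+N,c0:c0+N],(296,296),interpolation=2); f=296/N
        q=[tp-.009*R[:,2]+s_*(w/2)*R[:,1]+t_*.011*R[:,0] for s_ in(1,-1) for t_ in(1,-1)]+[tp] if k==0 else list(pts(p).values())
        for x in proj(n,np.array(q)): cv2.circle(cr,tuple(int(v) for v in((x-[c0,r0]+.5)*f)),1,(255,0,255),-1)
        out.append(cr)
cv2.imwrite("pics/gc.png",np.vstack([np.hstack(out[:2]),np.hstack(out[2:])]))
yaw=np.arctan2(.0405,.1002)
go([.5926,.156,.16],toolR(np.array([0,0,-1.]),np.array([-np.sin(yaw),np.cos(yaw),0])))
E
python3 look2.py
```

```text
time_s: 12.02
tool_pos: [0.5631, -0.1843, 0.2226]
tool_rot: [-0.191, 0.982, 0.003, -0.003]
contact_force: [1.0, 0.0, 0.5]
gripper_width: 0.0595
gripper_force: 0.0
time_s: 13.02
tool_pos: [0.5908, 0.1591, 0.155]
tool_rot: [-0.193, 0.981, 0.002, -0.003]
contact_force: [-0.4, -0.8, 0.5]
gripper_width: 0.0597
gripper_force: 0.0
scene bar_mark 0.93 [202.9 236.1] pred [202.7067 239.1997]
scene stud 0.56 [244.5 232.1] pred [239.6969 236.0016]
scene cap_window 0.94 [211.7 235.8] pred [209.7053 241.9329]
scene cap_grip 0.71 [217.9 237.4] pred [219.8648 239.6714]
scene slot_floor 0.64 [213.6 264.3] pred [212.0898 265.5332]
top bar_mark 0.66 [366.7 192.2] pred [365.036  195.2359]
top stud 0.63 [336.6 187. ] pred [334.9576 184.5016]
top cap_window 0.94 [362.6 184.8] pred [362.0332 184.7992]
top cap_grip 0.92 [357.7 168.8] pred [357.5332 170.5392]
top slot_floor 0.81 [362.9 181. ] pred [362.2059 180.3959]
t 13.625 at [0.5921 0.1558 0.1565] to [0.5926 0.156  0.16  ] j [ 0.04  0.14  0.    1.44  0.   -0.34]
 shift rows 1 xyz [-0.0038  0.0002 -0.0235]
 turn rows 1 a [ 0.0502 -0.0314 -0.0075] deg [ 0.3 -0.2 -0. ]
 shift if turned first [-0.0039  0.0001 -0.0235]
```

View pics/gc.png

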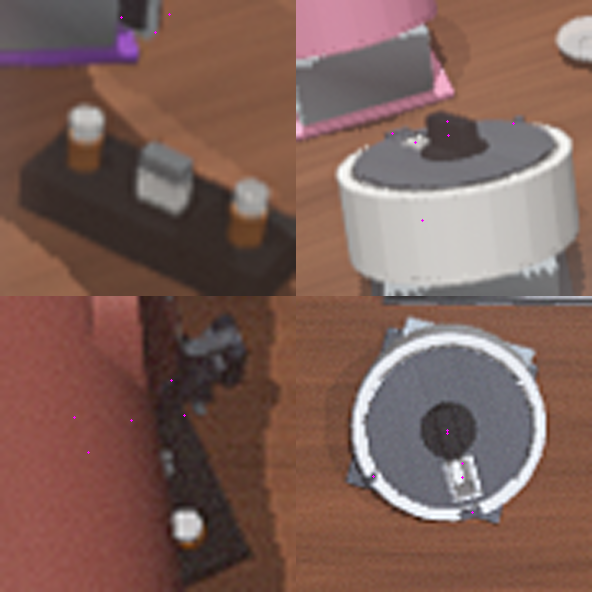

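The window now lies over the bar mark: in the top crop the window is at (462,478) and the mark at (472,512). The slot shows inside the window, and the fit predicts both marks. The scene crop shows the cassette still between the vials. Now I'll refine the cassette pose from the unobstructed first pictures.

```bash
python3 - <<'E'
from plan import *
im=cv2.imread("pics/top0.png").astype(float)
# bright centroids near rack: vial caps and cassette
g=im.min(2)
for (u,v) in((230.8,162),(238.2,178.4),(245.5,194.3)):
    r,c=int(round(v)),int(round(u)); W=g[r-6:r+7,c-6:c+7]-70; W=np.clip(W,0,None)
    yy,xx=np.mgrid[r-6:r+7,c-6:c+7]; k=W.sum(); m=np.array([(W*xx).sum()/k,(W*yy).sum()/k])
    print(m, onz("top",m,.06))
a=onz("top",(230.8,162),.062);b=onz("top",(245.5,194.3),.062);print(a,b,np.linalg.norm(a-b),(a+b)/2)
im=cv2.imread("pics/scenec.png").astype(float); 
u=proj("scene",[.5926,.1575,.06])[0]; r0,c0=int(u[1]-40)+10,int(u[0]-45)+15; f=296/60
S=lambda x,y:(np.array([x,y])+.5)/f-.5+[c0,r0]
cs=S(166,158); va=S(86,113); vb=S(250,187); print(cs,va,vb)
for q in(cs,va,vb): print("scene z.06",onz("scene",q,.061))
print(tri(cs,(238.2,178.4)))
E
```

```text
[230.6576 161.9835] [0.6451 0.1822 0.06  ]
[238.0008 178.2201] [0.5945 0.1581 0.06  ]
[245.1675 193.9516] [0.546  0.1348 0.06  ]
[0.6445 0.1815 0.062 ] [0.5445 0.1336 0.062 ] 0.11089666613988579 [0.5945 0.1575 0.062 ]
[341.25   214.6284] [325.0338 205.5068] [358.277  220.5068]
scene z.06 [0.6006 0.1604 0.061 ]
scene z.06 [0.5436 0.1417 0.061 ]
scene z.06 [0.6438 0.1882 0.061 ]
(array([0.596 , 0.1604, 0.0572]), [np.float64(1.0464976908438088), np.float64(0.962983057385871)])
```

```bash
python3 - <<'E'
from plan import *
yaw=np.radians(25.3)
go([.595,.1595,.044],toolR(np.array([0,0,-1.]),np.array([-np.sin(yaw),np.cos(yaw),0])))
E
```

```text
t 13.625 at [0.5921 0.1558 0.1565] to [0.595  0.1595 0.044 ] j [ 0.04  0.14  0.    1.44  0.   -0.34]
 shift rows 2 xyz [-0.0148  0.0062  0.3749]
 turn rows 1 a [ 0.0511 -0.0299 -0.6658] deg [ 0.3 -0.1 -3.3]
 shift if turned first [-0.0142  0.007   0.3749]
```

```bash
python3 -m creep '[{"ax":0.05,"ay":-0.03,"az":-0.666,"x":-0.029,"y":0.013,"z":0,"grip":0.3},{"ax":0,"ay":0,"az":0,"x":0,"y":0,"z":0.25,"grip":0.3},{"ax":0,"ay":0,"az":0,"x":0,"y":0,"z":0.25,"grip":0.3},{"ax":0,"ay":0,"az":0,"x":0,"y":0,"z":0.15,"grip":0.3},{"ax":0,"ay":0,"az":0,"x":0,"y":0,"z":0.1,"grip":0.3},{"ax":0,"ay":0,"az":0,"x":0,"y":0,"z":0,"grip":0.3}]'
```

```text
time_s: 14.38
tool_pos: [0.5946, 0.1595, 0.043]
tool_rot: [-0.219, 0.976, 0.0, -0.001]
contact_force: [0.5, 0.3, 0.4]
gripper_width: 0.0595
gripper_force: 0.0
```

```bash
python3 -m creep '[{"ax":0,"ay":0,"az":0,"x":0,"y":0,"z":0,"grip":0.7},{"ax":0,"ay":0,"az":0,"x":0,"y":0,"z":0,"grip":0.8},{"ax":0,"ay":0,"az":0,"x":0,"y":0,"z":0,"grip":0.9},{"ax":0,"ay":0,"az":0,"x":0,"y":0,"z":0,"grip":1},{"ax":0,"ay":0,"az":0,"x":0,"y":0,"z":0,"grip":1},{"ax":0,"ay":0,"az":0,"x":0,"y":0,"z":0,"grip":1}]' 25; python3 - <<'E'
from plan import *
st=telemetry.read_state(); R=Ro.from_quat(st["tool_rot"]); print(st["tool_pos"],R.inv().apply(st["contact_force"]))
E
```

```text
time_s: 15.12
tool_pos: [0.596, 0.1596, 0.045]
tool_rot: [-0.219, 0.976, -0.0, 0.001]
contact_force: [-1.0, -0.8, 5.8]
gripper_width: 0.0133
gripper_force: 27.2
[0.596  0.1596 0.045 ] [ 1.2414 -0.345  -5.7977]
```

```bash
python3 -m creep '[{"ax":0,"ay":0,"az":0,"x":0,"y":0,"z":-0.1,"grip":1},{"ax":0,"ay":0,"az":0,"x":0,"y":0,"z":-0.25,"grip":1},{"ax":0,"ay":0,"az":0,"x":0,"y":0,"z":-0.3,"grip":1},{"ax":0,"ay":0,"az":0,"x":0,"y":0,"z":-0.3,"grip":1},{"ax":0,"ay":0,"az":0,"x":0,"y":0,"z":0,"grip":1}]' 30
python3 - <<'E'
from plan import *
p=np.load("p.npy"); O,d,c,s=frame(p)
for f in(1,-1): go(O+.048*d[0]+.125*d[2],capR(p,1,f))
out=[]
st=telemetry.read_state(); tp=st["tool_pos"]; R=Ro.from_quat(st["tool_rot"]).as_matrix()
for n in("scene","top"):
    im=vision.camera(n); cv2.imwrite(f"pics/{n}d.png",im)
    u=proj(n,tp)[0]; r0,c0=max(0,int(u[1]-25)),int(u[0]-30)
    cr=cv2.resize(im[r0:r0+60,c0:c0+60],(396,396),interpolation=2); f=6.6
    q=[tp+.034*R[:,2]+a*R[:,0]*.014+b*R[:,1]*.007 for a in(1,-1) for b in(1,-1)]+[tp-.016*R[:,2]+a*R[:,0]*.014+b*R[:,1]*.007 for a in(1,-1) for b in(1,-1)]
    for x in proj(n,np.array(q)): cv2.circle(cr,tuple(int(v) for v in((x-[c0,r0]+.5)*f)),2,(255,0,255),-1)
    out.append(cr)
cv2.imwrite("pics/gd.png",np.hstack(out))
E
```

```text
time_s: 15.75
tool_pos: [0.5973, 0.1597, 0.1917]
tool_rot: [-0.219, 0.976, -0.001, 0.003]
contact_force: [0.2, 0.1, -0.6]
gripper_width: 0.0131
gripper_force: 29.8
t 15.75 at [0.5973 0.1597 0.1917] to [ 0.5486 -0.2075  0.1437] j [ 0.05  0.15  0.07  1.49 -0.   -0.39]
 shift rows 7 xyz [ 0.1919 -0.2961  0.0454]
 turn rows 35 a [ 0.1604  0.1349 -0.9576] deg [  28.1   23.6 -167.6]
 shift if turned first [-0.1657  0.3068  0.0704]
t 15.75 at [0.5973 0.1597 0.1917] to [ 0.5486 -0.2075  0.1437] j [ 0.05  0.15  0.07  1.49 -0.   -0.39]
 shift rows 7 xyz [ 0.1919 -0.2961  0.0454]
 turn rows 4 a [ 0.7934 -0.9434  0.426 ] deg [ 15.9 -18.9   8.5]
 shift if turned first [ 0.1657 -0.3068  0.0704]
```

View pics/gd.png

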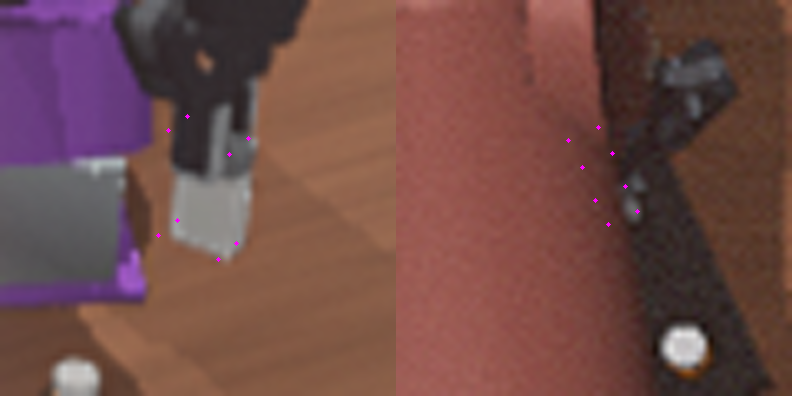

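The cassette is held upright: in the scene crop its foot edge runs from (170,238) to (230,260), and the model is within about 1.7 px. Next I'll tilt and carry it to hover over the window.

```bash
python3 - <<'E'
from plan import *
p=np.load("p.npy"); p[0]-=.0008; p[1]+=.0008; np.save("p2.npy",p)
O,d,c,s=frame(p); go(O+.048*d[0]+.118*d[2],capR(p,1,-1))
E
python3 -m creep '[{"ax":0.793,"ay":-0.943,"az":0.426,"x":0,"y":0,"z":0,"grip":1},{"ax":0.793,"ay":-0.943,"az":0.426,"x":0,"y":0,"z":0,"grip":1},{"ax":0.793,"ay":-0.943,"az":0.426,"x":0,"y":0,"z":0,"grip":1},{"ax":0.793,"ay":-0.943,"az":0.426,"x":0,"y":0,"z":0,"grip":1},{"ax":0,"ay":0,"az":0,"x":0,"y":0,"z":0,"grip":1}]'
python3 - <<'E'
from plan import *
p=np.load("p2.npy"); O,d,c,s=frame(p); go(O+.048*d[0]+.118*d[2],capR(p,1,-1))
E
```

```text
t 15.85 at [0.5954 0.1596 0.187 ] to [ 0.5506 -0.2077  0.1373] j [ 0.05  0.15  0.07  1.49  0.   -0.39]
 shift rows 7 xyz [ 0.1883 -0.2978  0.0473]
 turn rows 4 a [ 0.7992 -0.9604  0.4272] deg [ 16.  -19.2   8.5]
 shift if turned first [ 0.1629 -0.3074  0.0733]
time_s: 16.48
tool_pos: [0.5925, 0.1601, 0.1833]
tool_rot: [-0.143, 0.967, -0.098, 0.187]
contact_force: [-0.3, 0.1, 0.3]
gripper_width: 0.0133
gripper_force: 29.8
t 16.475 at [0.5925 0.1601 0.1833] to [ 0.5506 -0.2077  0.1373] j [ 0.15 -0.32 -0.45  1.05 -0.19 -0.18]
 shift rows 7 xyz [ 0.1597 -0.3091  0.0718]
 turn rows 1 a [ 0.043  -0.1224  0.04  ] deg [ 0.2 -0.6  0.2]
 shift if turned first [ 0.1594 -0.3094  0.0713]
```

```bash
python3 -m creep '[{"ax":0.04,"ay":-0.12,"az":0.04,"x":0.16,"y":-0.309,"z":0,"grip":1},{"ax":0,"ay":0,"az":0,"x":0.16,"y":-0.309,"z":0,"grip":1},{"ax":0,"ay":0,"az":0,"x":0.16,"y":-0.309,"z":0,"grip":1},{"ax":0,"ay":0,"az":0,"x":0.16,"y":-0.309,"z":0,"grip":1},{"ax":0,"ay":0,"az":0,"x":0.16,"y":-0.309,"z":0,"grip":1},{"ax":0,"ay":0,"az":0,"x":0.16,"y":-0.309,"z":0,"grip":1},{"ax":0,"ay":0,"az":0,"x":0.16,"y":-0.309,"z":0,"grip":1},{"ax":0,"ay":0,"az":0,"x":0,"y":0,"z":0,"grip":1}]'
python3 - <<'E'
from plan import *
p=np.load("p2.npy"); O,d,c,s=frame(p); go(O+.048*d[0]+.118*d[2],capR(p,1,-1))
E
```

```text
time_s: 17.48
tool_pos: [0.5212, -0.2018, 0.208]
tool_rot: [-0.138, 0.966, -0.098, 0.194]
contact_force: [0.4, -0.4, -1.1]
gripper_width: 0.0135
gripper_force: 29.9
t 17.475 at [ 0.5212 -0.2018  0.208 ] to [ 0.5506 -0.2077  0.1373] j [-0.69 -0.62 -0.63  1.15  0.15 -0.94]
 shift rows 2 xyz [0.0011 0.0166 0.2555]
 turn rows 1 a [-0.0178  0.0177 -0.0844] deg [-0.1  0.1 -0.4]
 shift if turned first [0.0005 0.0162 0.2555]
```

Hovering. Moving down along the axis to just above the window and checking there.

```bash
python3 -m creep '[{"ax":0,"ay":0,"az":-0.08,"x":0.001,"y":0.033,"z":0.1,"grip":1},{"ax":0,"ay":0,"az":0,"x":0,"y":0,"z":0.25,"grip":1},{"ax":0,"ay":0,"az":0,"x":0,"y":0,"z":0.16,"grip":1},{"ax":0,"ay":0,"az":0,"x":0,"y":0,"z":0,"grip":1}]'
python3 - <<'E'
from plan import *
p=np.load("p2.npy"); p[5]=1.257; O,d,c,s=frame(p); go(O+.048*d[0]+.118*d[2],capR(p,1,-1))
out=[]
st=telemetry.read_state(); tp=st["tool_pos"]; R=Ro.from_quat(st["tool_rot"]).as_matrix()
for n in("scene","top"):
    im=vision.camera(n); cv2.imwrite(f"pics/{n}e.png",im)
    u=proj(n,tp)[0]; r0,c0=max(0,int(u[1]-28)),int(u[0]-30)
    cr=cv2.resize(im[r0:r0+60,c0:c0+60],(396,396),interpolation=2); f=6.6
    q=[tp+.034*R[:,2]+a*R[:,0]*.014+b*R[:,1]*.007 for a in(1,-1) for b in(1,-1)]
    W=[O+.063*d[2]+(.048+a*.020)*d[0]+b*.013*d[1] for a in(1,-1) for b in(1,-1)]
    for x in proj(n,np.array(q)): cv2.circle(cr,tuple(int(v) for v in((x-[c0,r0]+.5)*f)),2,(255,0,255),-1)
    for x in proj(n,np.array(W)): cv2.circle(cr,tuple(int(v) for v in((x-[c0,r0]+.5)*f)),2,(0,255,255),-1)
    out.append(cr)
    for th in("cassette","cap_window","slot_floor"): print(n,th,[(round(a["conf"],2),np.round(a["at"],1)) for a in landmark_of(n,th)])
    print("pred foot",proj(n,tp+.034*R[:,2]))
cv2.imwrite("pics/ge.png",np.hstack(out))
E
```

```text
time_s: 17.98
tool_pos: [0.5511, -0.2009, 0.1335]
tool_rot: [-0.145, 0.966, -0.097, 0.193]
contact_force: [-0.4, -0.0, -0.4]
gripper_width: 0.0131
gripper_force: 29.9
t 17.975 at [ 0.5511 -0.2009  0.1335] to [ 0.5506 -0.2077  0.1373] j [-0.64 -0.51 -0.69  0.98  0.14 -0.91]
 shift rows 1 xyz [ 0.0086 -0.0478 -0.0184]
 turn rows 1 a [0.0492 0.0112 0.072 ] deg [0.2 0.1 0.4]
 shift if turned first [ 0.0084 -0.0479 -0.0182]
scene cassette [(0.67, array([214. , 233.4]))]
scene cap_window [(0.66, array([210.2, 236.8])), (0.63, array([327.1, 148.8])), (0.62, array([200.2, 181.7]))]
scene slot_floor [(0.9, array([211.9, 263.6]))]
pred foot [[211.9568 234.1031]]
top cassette [(0.53, array([365.5, 196.5])), (0.37, array([361.2, 186.5]))]
top cap_window [(0.95, array([348.8, 275.4])), (0.78, array([362. , 185.7])), (0.66, array([195.6, 269.4])), (0.52, array([334.2, 188. ]))]
top slot_floor [(0.82, array([360.8, 180.9])), (0.69, array([334.6, 186.9]))]
pred foot [[359.1692 186.6556]]
```

View pics/ge.png

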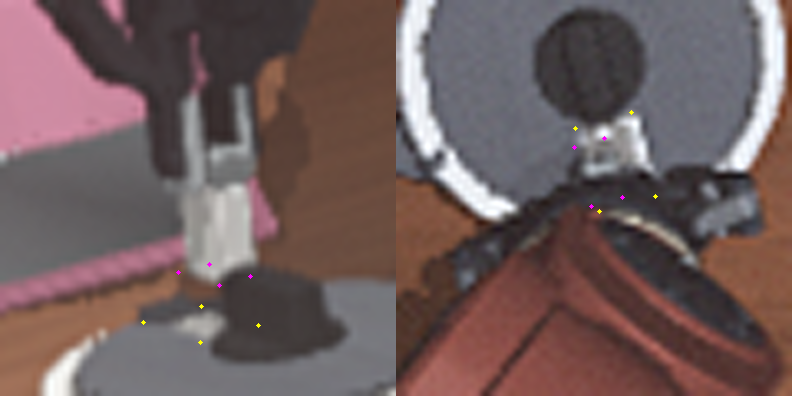

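The scene crop shows the cassette foot, at about (187–253, 280), above the window. In the top view the window edges fall on the predicted corners. The TCP is about 7 mm off tangentially, so I'll re-read it now that the arm has settled and correct.

```bash
cat > st.py <<'E'
from plan import *
p=np.load("p2.npy"); p[5]=1.257; O,d,c,s=frame(p)
st=telemetry.read_state(); R=Ro.from_quat(st["tool_rot"]); v=st["tool_pos"]-O
print("t",st["time_s"],"radial %.4f tang(tool y) %.4f TCP h %.4f"%(v@d[0],-v@d[1],v@d[2]),"F tool",R.inv().apply(st["contact_force"]).round(1),"w",st["gripper_width"].__round__(4),"rot deg",(R.inv()*capR(p,1,-1)).as_rotvec(degrees=True).round(2))
E
python3 st.py
```

```text
t 18.375 radial 0.0452 tang(tool y) 0.0031 TCP h 0.1187 F tool [ 1.  -0.2 -0.4] w 0.0135 rot deg [-0.14  0.25  0.27]
```

```bash
python3 -m creep '[{"ax":0,"ay":0,"az":0.05,"x":0.018,"y":-0.02,"z":0,"grip":1},{"ax":0,"ay":0,"az":0,"x":0,"y":0,"z":0,"grip":1},{"ax":0,"ay":0,"az":0,"x":0,"y":0,"z":0,"grip":1}]' | head -2; python3 st.py
```

```text
time_s: 18.75
tool_pos: [0.55, -0.2074, 0.1369]
t 18.75 radial 0.0486 tang(tool y) 0.0005 TCP h 0.1179 F tool [-0.3  0.4  0.8] w 0.0132 rot deg [-0.09  0.2  -0.01]
```

```bash
python3 -m creep '[{"ax":0,"ay":0,"az":0,"x":0,"y":0,"z":0.06,"grip":1},{"ax":0,"ay":0,"az":0,"x":0,"y":0,"z":0.05,"grip":1},{"ax":0,"ay":0,"az":0,"x":0,"y":0,"z":0.05,"grip":1},{"ax":0,"ay":0,"az":0,"x":0,"y":0,"z":0.04,"grip":1},{"ax":0,"ay":0,"az":0,"x":0,"y":0,"z":0,"grip":1}]' | head -1; python3 st.py
```

```text
time_s: 19.38
t 19.375 radial 0.0487 tang(tool y) 0.0011 TCP h 0.0872 F tool [-0.5 -0.4  0.5] w 0.0129 rot deg [-0.02  0.17  0.01]
```

```bash
python3 -m creep '[{"ax":0,"ay":0,"az":0,"x":-0.002,"y":-0.005,"z":0.04,"grip":1},{"ax":0,"ay":0,"az":0,"x":0,"y":0,"z":0.04,"grip":1},{"ax":0,"ay":0,"az":0,"x":0,"y":0,"z":0.025,"grip":1},{"ax":0,"ay":0,"az":0,"x":0,"y":0,"z":0,"grip":1}]' | head -1; python3 st.py
```

```text
time_s: 19.88
t 19.875 radial 0.0482 tang(tool y) 0.0001 TCP h 0.0717 F tool [0.9 0.7 0.1] w 0.0133 rot deg [-0.05  0.18  0.  ]
```

No contact force with the foot about 20 mm into the slot. Releasing, then retreating along the axis.

```bash
python3 -m creep '[{"ax":0,"ay":0,"az":0,"x":0,"y":0,"z":0,"grip":0.7},{"ax":0,"ay":0,"az":0,"x":0,"y":0,"z":0,"grip":0.5},{"ax":0,"ay":0,"az":0,"x":0,"y":0,"z":0,"grip":0.4},{"ax":0,"ay":0,"az":0,"x":0,"y":0,"z":0,"grip":0.4},{"ax":0,"ay":0,"az":0,"x":0,"y":0,"z":-0.15,"grip":0.4},{"ax":0,"ay":0,"az":0,"x":0,"y":0,"z":-0.3,"grip":0.4},{"ax":0,"ay":0,"az":0,"x":0,"y":0,"z":-0.3,"grip":0.3},{"ax":0,"ay":0,"az":0,"x":0,"y":0.2,"z":-0.1,"grip":0.3}]'; python3 st.py
python3 - <<'E'
from h import *
for n in("scene","top"):
    im=vision.camera(n); cv2.imwrite(f"pics/{n}f.png",im)
    print(n,[(round(a["conf"],2),np.round(a["at"],1)) for a in landmark_of(n,"cassette")],[(round(a["conf"],2),np.round(a["rect"],1)) for a in look_for(n,"cassette")])
p=np.load("p2.npy")
from fit import *
p[5]=1.257;O,d,c,s=frame(p)
for n in("scene","top"):
    print(n,"foot down",proj(n,O+.048*d[0]),"top down",proj(n,O+.048*d[0]+.05*d[2]),"top if stuck",proj(n,O+.048*d[0]+.088*d[2]))
    a=cv2.imread(f"pics/{n}c.png").astype(int).mean(2);b=cv2.imread(f"pics/{n}f.png").astype(int).mean(2)
    u,v=proj(n,O+.048*d[0]+.063*d[2])[0].round().astype(int)
    print((b-a)[v-12:v+10,u-9:u+10].astype(int) if n=="scene" else b[v-9:v+10,u-9:u+10].astype(int))
E
```

```text
time_s: 20.88
tool_pos: [0.5109, -0.1699, 0.2079]
tool_rot: [-0.141, 0.965, -0.101, 0.196]
contact_force: [-0.2, 0.4, 0.5]
gripper_width: 0.0599
gripper_force: 0.0
t 20.875 radial 0.0471 tang(tool y) 0.0276 TCP h 0.2029 F tool [-0.1  0.3 -0.6] w 0.0599 rot deg [-0.36  0.36 -0.05]
scene [(0.56, array([339.7, 231.1]))] []
top [(0.69, array([435.1, 191.2])), (0.45, array([361. , 182.8])), (0.3, array([355.7, 167.1]))] [(0.56, array([362. , 183.7,   4.3,   9.3]))]
scene foot down [[212.28665697 265.2313758 ]] top down [[210.40291322 246.56358958]] top if stuck [[208.94483784 232.11415107]]
[[ -1   0   0  -1   0   0  -1   0   0   0   0   1   0   0   1  -3 -22 -31
  -34]
 [  0   0   0   0   0   0   0   0   0   0   0  -4 -23 -27 -27 -29 -34 -35
  -33]
 [  0   0   0   0   0  -1   0   0   0   1  -1 -25 -35 -34 -32 -28 -23 -23
  -28]
 [  0  -1  -1  -1   0  -1   0  -1   1   0  -3 -31 -33 -23 -15 -10  -5  -7
  -12]
 [ -1   0  -1  -1  -1   0   0   0  -2 -19 -22 -33 -21  -6   0   0   0   1
    0]
 [  0   0  -1  -1  -1   0  -1   2  -3 -30 -32 -32 -15   0   0   0  -1  -2
    0]
 [ -1  -1  -1   0   0
[... 2241 characters left out ...]
 159 163 165 154 118 120 212 242  93 106 112
  110]
 [111 108 107 104 103 154 210 164 161 166 176 160  94 187 239 102 106 111
  109]
 [110 112 112 108 103 134 172 143 163 162 170 151  75 166 228 120 103 108
  110]
 [108 110 109 108 103 131 175 172 160 153 155 142 120 159 187 142 107 107
  104]
 [111 112 111 110 108  99 128 174 169 149 138 146 174 219 240 167  95 101
  126]
 [110 112 106 110 110 100 123 165 174 196 214 231 149 156 102 100 112 151
  202]
 [107 107 109 107 105 103 130 168 151 142 106  99 109 100 120 168 205 247
  240]
 [108 101 104 101 100  98  94  96  95 102 107 128 141 121 166 252 248 242
  241]
 [159 152 154 152 144 146 147 139  94 101 126 156 143 128 104 196 248 243
  245]]
```

I've used all ten picture views, so I'll check the cassette's depth numerically. The question is whether anything bright or grey sticks out above the cap in the scene view.

```bash
python3 - <<'E'
import cv2,numpy as np
np.set_printoptions(linewidth=200)
for t in("c","f"):
    im=cv2.imread(f"pics/scene{t}.png").astype(int); W=im[226:246,198:224]
    print(t,"mean");print(W.mean(2).astype(int)); print("R-B");print((W[...,2]-W[...,0])[:12])
E
```

```text
c mean
[[ 92  92  92  92  90  90  90  88  88  87  87  85  85  86  87  89 102 126 196 207 204 205 206 185 117 115]
 [ 93  93  92  91  92  91  89  88  87  87  86  89  97 106 117 126 129 133 174 205 192 170 164 156 103 113]
 [ 95  94  92  90  91  91  90  91  93 106 109 127 129 132 134 143 146 138 139 162 151 131 110 105 100 112]
 [ 95  94  93  93  94 102 110 119 128 132 130 138 146 146 136 134 134 129 115 110 107 112 103 103 108 115]
 [ 97  98 110 113 127 131 133 134 143 147 141 134 135 135 131 109  98  93  91 104 106 116 115 114 112 115]
 [127 130 132 131 139 147 146 136 134 136 135 116 103  95 100 104 102 103 110 116 115 116 116 115 114 115]
 [138 146 146 140 134 137 135 130 107  97  97  91 100  99 101 110 115 114 109 101  99 108 116 117 117 114]
 [136 135 136 134 117 103  94  96  85  98 100  99 107 108 114 112 100  88  80  74  74  82  93  96 107 105]
 [129 108  96  97  85  77  77  98  99 107 106 105 111 113 115  95  74  66  66  66  66  67  70  72  80  82]
 [ 94  79  73  73  73  78  98 106 105 112 109 109 113 115 114  84  60  60  63  65  68  67  68  67  67  67]
 [ 75  78  98  99  98 1
[... 4449 characters left out ...]
37 38 41 41 40 39 39 39 38 37 36 33 36 37 36 37 43]
 [ 5  7 18 21 35 36 37 38 41 41 40 40 38 38 38 37 33 34 36 37 36 43 44 43 42 44]
 [35 36 37 36 41 42 42 39 38 39 39 35 35 33 36 35 35 38 45 44 43 44 46 43 45 43]
 [40 42 41 40 40 38 38 37 36 34 34 39 55 55 37 38 42 42 38 32 31 38 43 44 44 44]
 [40 40 39 38 38 35 33 34 39 54 58 59 64 61 44 40 31 21 17 12 13 16 20 27 37 38]
 [38 37 32 35 33 33 39 57 59 63 64 60 51 50 42 29 13  7  7  8  8  7  6 11 16 16]
 [34 33 34 36 35 41 58 63 62 66 65 63 43 41 42 24  9  7  8  9  7  7  7  6  7  7]
 [37 41 59 58 58 63 66 66 65 69 67 54 43 44 44 24 10 10 10  9  9  9  7  8  8  6]
 [63 63 66 67 66 67 66 64 47 41 55 45 41 40 33 21 11  9 11 10 10 10  9  9 10  8]]
```

```bash
python3 - <<'E'
from fit import *
np.set_printoptions(linewidth=200)
p=np.load("p2.npy");p[5]=1.257;O,d,c,s=frame(p)
a=cv2.imread("pics/topc.png").astype(int).mean(2);b=cv2.imread("pics/topf.png").astype(int).mean(2)
print("c");print(a[178:194,353:371].astype(int));print("f");print(b[178:194,353:371].astype(int))
for h in(.05,.08):
  for dr in(-.003,.003):
    print(h,dr,proj("top",np.array([O+(.048+dr+i*.014)*d[0]+j*.007*d[1]+h*d[2] for i in(-1,1) for j in(-1,1)])).round(1).tolist())
print("slot rim",proj("top",np.array([O+(.048+i*.0175)*d[0]+j*.01*d[1]+.058*d[2] for i in(-1,1) for j in(-1,1)])).round(1).tolist())
E
```

```text
c
[[106  73  68  61  49  49  60  49  55  87 133 152 147 101 116 114 112 111]
 [115 113 105  97  66  57  68  93  84 148 211 230 240  96 108 114 108 113]
 [109 110  98 106 117  99 141 204 176 147 145 193 232  95 102 113 114 113]
 [106 110 106 128 163 141 196 252 234 140 145 174 207 139 107 109 110 111]
 [108 109 106 137 181 184 199 240 230 158 142 166 218 206  99 108 115 112]
 [113 107 109 115 155 180 197 240 238 229 136 159 219 234  98 103 114 110]
 [113 108 107 104 134 170 169 240 238 227 141 145 190 231 118 104 112 114]
 [109 111 113 102 133 174 183 237 242 229 140 142 174 213 146 102 109 111]
 [111 112 111 105 119 164 182 190 242 218 127 113 125 207 236 100 104 114]
 [109 111 108 110 103 152 203 147 166 114 123 118 102 186 239 110 105 112]
 [111 111 113 106 101 136 172 127 119 128 131 129 114 162 231 121 104 111]
 [111 115 109 111 107 129 188 180 125 129 128 131 131 160 189 138 104 109]
 [109 109 113 107 107 103 138 177 137 145 150 166 174 218 237 170 100 100]
 [110 112 112 106 109 106 122 166 175 196 216 230 150 154 107  98 113 154]
 [108 109 108 108 106 104 132 169 144 144 103 10
[... 985 characters left out ...]
59 187 142 107 107]
 [111 112 111 110 108  99 128 174 169 149 138 146 174 219 240 167  95 101]
 [110 112 106 110 110 100 123 165 174 196 214 231 149 156 102 100 112 151]
 [107 107 109 107 105 103 130 168 151 142 106  99 109 100 120 168 205 247]
 [108 101 104 101 100  98  94  96  95 102 107 128 141 121 166 252 248 242]]
0.05 -0.003 [[358.0, 179.4], [362.5, 178.2], [360.5, 188.2], [365.1, 186.9]]
0.05 0.003 [[358.5, 181.3], [363.1, 180.0], [361.1, 190.0], [365.6, 188.8]]
0.08 -0.003 [[357.8, 181.5], [362.5, 180.2], [360.4, 190.4], [365.0, 189.2]]
0.08 0.003 [[358.4, 183.4], [363.0, 182.2], [361.0, 192.3], [365.6, 191.1]]
slot rim [[356.9, 180.1], [363.5, 178.3], [360.1, 191.1], [366.6, 189.3]]
```

The grey cassette top in the window spans rows 182–189.5, which matches the fully seated prediction, and nothing protrudes above the cap. Next is regrasping the bar to shut the cap.

```bash
python3 st.py; python3 -m creep '[{"ax":0,"ay":0,"az":0,"x":-0.15,"y":-0.09,"z":0,"grip":0.3},{"ax":0,"ay":0,"az":0,"x":-0.15,"y":-0.09,"z":0.1,"grip":0.3},{"ax":0,"ay":0,"az":0,"x":0,"y":0,"z":0.2,"grip":0.3},{"ax":0,"ay":0,"az":0,"x":0,"y":0,"z":0.1,"grip":0.3},{"ax":0,"ay":0,"az":0,"x":0,"y":0,"z":0,"grip":0.3},{"ax":0,"ay":0,"az":0,"x":0,"y":0,"z":0,"grip":0.3}]' | head -2; python3 st.py
```

```text
t 21.175 radial 0.0487 tang(tool y) 0.0299 TCP h 0.1990 F tool [-0.6 -0.7  0.3] w 0.0599 rot deg [-0.06  0.18  0.  ]
time_s: 21.92
tool_pos: [0.5808, -0.1883, 0.1726]
t 21.925 radial 0.0030 tang(tool y) 0.0025 TCP h 0.1405 F tool [ 0.5 -0.2  0.7] w 0.06 rot deg [-0.12  0.23  0.  ]
```

```bash
python3 -m creep '[{"ax":0,"ay":0,"az":0,"x":-0.02,"y":-0.016,"z":0.1,"grip":0.3},{"ax":0,"ay":0,"az":0,"x":0,"y":0,"z":0.2,"grip":0.3},{"ax":0,"ay":0,"az":0,"x":0,"y":0,"z":0.1,"grip":0.3},{"ax":0,"ay":0,"az":0,"x":0,"y":0,"z":0.035,"grip":0.3},{"ax":0,"ay":0,"az":0,"x":0,"y":0,"z":0,"grip":0.3},{"ax":0,"ay":0,"az":0,"x":0,"y":0,"z":0,"grip":0.3}]' | head -2; python3 st.py
python3 -m creep '[{"ax":0,"ay":0,"az":0,"x":0,"y":0,"z":0,"grip":0.7},{"ax":0,"ay":0,"az":0,"x":0,"y":0,"z":0,"grip":0.85},{"ax":0,"ay":0,"az":0,"x":0,"y":0,"z":0,"grip":1},{"ax":0,"ay":0,"az":0,"x":0,"y":0,"z":0,"grip":1},{"ax":0,"ay":0,"az":0,"x":0,"y":0,"z":0,"grip":1}]' 40 | tail -3; python3 st.py
```

```text
time_s: 22.68
tool_pos: [0.6108, -0.1985, 0.1155]
t 22.675 radial -0.0007 tang(tool y) -0.0001 TCP h 0.0754 F tool [ 0.7  0.1 -0.2] w 0.0601 rot deg [-0.14  0.26  0.02]
contact_force: [-2.8, -4.9, 4.4]
gripper_width: 0.0148
gripper_force: 43.9
t 23.3 radial -0.0002 tang(tool y) -0.0006 TCP h 0.0751 F tool [ 2.5 -5.1 -4.5] w 0.0148 rot deg [-0.18  0.22 -0.01]
```

```bash
python3 -m creep '[{"ax":0,"ay":0,"az":0.95,"x":0,"y":0,"z":0,"grip":1},{"ax":0,"ay":0,"az":0.95,"x":0,"y":0,"z":0,"grip":1},{"ax":0,"ay":0,"az":0.95,"x":0,"y":0,"z":0,"grip":1},{"ax":0,"ay":0,"az":0.95,"x":0,"y":0,"z":0,"grip":1},{"ax":0,"ay":0,"az":0.95,"x":0,"y":0,"z":0,"grip":1},{"ax":0,"ay":0,"az":0.95,"x":0,"y":0,"z":0,"grip":1},{"ax":0,"ay":0,"az":0.95,"x":0,"y":0,"z":0,"grip":1}]' | tail -3
sed -i 's/^print("t"/print("torque z",R.inv().apply(st["ft_torque"]).round(2)); print("t"/' st.py; python3 st.py
python3 -m creep '[{"ax":0,"ay":0,"az":0.95,"x":0,"y":0,"z":0,"grip":1},{"ax":0,"ay":0,"az":0.95,"x":0,"y":0,"z":0,"grip":1},{"ax":0,"ay":0,"az":0.95,"x":0,"y":0,"z":0,"grip":1},{"ax":0,"ay":0,"az":0.95,"x":0,"y":0,"z":0,"grip":1},{"ax":0,"ay":0,"az":0.95,"x":0,"y":0,"z":0,"grip":1},{"ax":0,"ay":0,"az":0.95,"x":0,"y":0,"z":0,"grip":1},{"ax":0,"ay":0,"az":0.95,"x":0,"y":0,"z":0,"grip":1},{"ax":0,"ay":0,"az":0,"x":0,"y":0,"z":0,"grip":1}]' | tail -3; python3 st.py
```

```text
contact_force: [-4.0, -0.6, 5.9]
gripper_width: 0.0147
gripper_force: 44.4
torque z [-0.14  0.85 -0.16]
t 24.175 radial -0.0005 tang(tool y) 0.0003 TCP h 0.0751 F tool [ 0.8 -1.9 -6.9] w 0.0147 rot deg [ -0.01   0.26 -33.38]
contact_force: [1.5, 3.0, 6.2]
gripper_width: 0.0148
gripper_force: 43.7
torque z [-0.77  0.63  0.12]
t 25.175 radial -0.0012 tang(tool y) 0.0007 TCP h 0.0751 F tool [-0.9  4.5 -5.4] w 0.0148 rot deg [  0.16   0.33 -66.48]
```

Turned 66.5°, no stop yet. Continuing in smaller steps until the torque rises.

```bash
python3 -m creep '[{"ax":0,"ay":0,"az":0.5,"x":0,"y":0,"z":0,"grip":1},{"ax":0,"ay":0,"az":0.4,"x":0,"y":0,"z":0,"grip":1},{"ax":0,"ay":0,"az":0.2,"x":0,"y":0,"z":0,"grip":1},{"ax":0,"ay":0,"az":0,"x":0,"y":0,"z":0,"grip":1}]' | tail -1; python3 st.py
python3 -m creep '[{"ax":0,"ay":0,"az":0.2,"x":0,"y":0,"z":0,"grip":1},{"ax":0,"ay":0,"az":0.2,"x":0,"y":0,"z":0,"grip":1},{"ax":0,"ay":0,"az":0,"x":0,"y":0,"z":0,"grip":1}]' | tail -1; python3 st.py
```

```text
gripper_force: 43.5
torque z [-0.83  0.76 -0.02]
t 25.675 radial -0.0013 tang(tool y) 0.0008 TCP h 0.0751 F tool [-0.1  4.3 -4.9] w 0.0146 rot deg [  0.2    0.33 -71.89]
gripper_force: 44.1
torque z [-0.68  0.72 -0.55]
t 26.05 radial -0.0014 tang(tool y) 0.0008 TCP h 0.0751 F tool [-0.1  5.  -4.9] w 0.0147 rot deg [  0.2    0.33 -73.85]
```

```bash
python3 -m creep '[{"ax":0,"ay":0,"az":0.2,"x":0,"y":0,"z":0,"grip":1},{"ax":0,"ay":0,"az":0.2,"x":0,"y":0,"z":0,"grip":1},{"ax":0,"ay":0,"az":0,"x":0,"y":0,"z":0,"grip":1}]' | tail -1; python3 st.py
```

```text
gripper_force: 52.9
torque z [-0.48  0.66 -1.35]
t 26.425 radial -0.0014 tang(tool y) 0.0008 TCP h 0.0751 F tool [-0.1  3.9 -5.4] w 0.0148 rot deg [  0.19   0.33 -75.78]
```

The torque rose to 1.35 N m at about 72–74°, so the cap is against its shut stop. Releasing and retreating.

```bash
python3 -m creep '[{"ax":0,"ay":0,"az":0,"x":0,"y":0,"z":0,"grip":0.7},{"ax":0,"ay":0,"az":0,"x":0,"y":0,"z":0,"grip":0.4},{"ax":0,"ay":0,"az":0,"x":0,"y":0,"z":0,"grip":0.3},{"ax":0,"ay":0,"az":0,"x":0,"y":0,"z":-0.1,"grip":0.3},{"ax":0,"ay":0,"az":0,"x":0,"y":0,"z":-0.3,"grip":0.3},{"ax":0,"ay":0,"az":0,"x":0,"y":0,"z":-0.3,"grip":0.3},{"ax":0,"ay":0,"az":0,"x":0,"y":0,"z":-0.2,"grip":0.3}]' | head -2; python3 -m creep '[{"ax":0,"ay":0,"az":0,"x":-0.3,"y":0,"z":0,"grip":0.3},{"ax":0,"ay":0,"az":0,"x":-0.3,"y":0,"z":0,"grip":0.3},{"ax":0,"ay":0,"az":0,"x":-0.3,"y":0,"z":0,"grip":0.3},{"ax":0,"ay":0,"az":0,"x":0,"y":0,"z":0,"grip":0.3}]' | head -2; python3 - <<'E'
from fit import *
p=np.load("p2.npy"); p[5]=0.
for n in("scene","top"):
    im=vision.camera(n); cv2.imwrite(f"pics/{n}z.png",im)
    for th in("cap_window","stud","cap_grip"):
        print(n,th,proj(n,pts(p)[th])[0].round(1),[(round(a["conf"],2),np.round(a["at"],1).tolist()) for a in landmark_of(n,th)])
b=cv2.imread("pics/topz.png").astype(int).mean(2); u,v=proj("top",pts(p)["cap_window"])[0].round().astype(int)
print(u,v);print(b[v-9:v+10,u-10:u+11].astype(int))
E
```

```text
time_s: 27.3
tool_pos: [0.5555, -0.1799, 0.2402]
time_s: 27.8
tool_pos: [0.6158, -0.2954, 0.2813]
scene cap_window [232.3 239.7] [(0.91, [233.9, 232.2]), (0.82, [197.0, 180.5]), (0.58, [327.6, 149.3]), (0.55, [355.0, 234.3])]
scene stud [239.9 235.7] [(0.8, [243.8, 234.6]), (0.73, [206.3, 175.3]), (0.69, [335.7, 147.1])]
scene cap_grip [220.1 239.4] [(0.73, [312.2, 145.9]), (0.63, [220.5, 237.1]), (0.61, [180.0, 182.5]), (0.24, [394.9, 177.0])]
top cap_window [343.9 178.7] [(0.83, [199.5, 267.5]), (0.68, [343.3, 178.1]), (0.28, [160.9, 154.0])]
top stud [334.7 184.8] [(0.81, [332.6, 186.4]), (0.6, [189.9, 262.8])]
top cap_grip [357.3 170.8] [(0.95, [210.8, 269.4]), (0.75, [356.9, 168.3])]
344 179
[[ 94  98  97 101 103  97 104 100 104  99 101  99  99  97 105  92  58  51
   59  57  51]
 [ 88 101 101  99  98 101 101 102 101 102  98  96  98  99 105  87  52  55
   45  44  47]
 [ 91  98 103 100 101 101 101  99  99  95  96  87 120 158 119  85  55  42
   46  48  61]
 [ 86  98 100 102  99  98 101  98  94  90 112 144 200 243 162  99  58  43
   57  62  55]
 [ 77  97  99  97  96  99  96  91  88 
[... 597 characters left out ...]
0  86 163 236 233 230 230 229 233 236 238 238 213  98  89  94
   96 102 107]
 [240 221 101  87  92 184 240 231 230 234 235 235 209  75 106  88  99  97
  103  99  96]
 [236 184 182 142  87 161 244 240 237 240 214 128  98  85  92  97 100 102
  101  93  63]
 [176  58 158 240  90 109 190 242 240 218 130  96  94  99 101  99  97 101
   96  89  66]
 [ 87  83 170 238 139  72 103 130 107  98  86  92  96 102 102 102 103  94
   62  70  68]
 [ 84 129 197 247 232 126 101  87  93  93  97 101 102  96  98  98 102  93
   66  64  70]
 [ 98 196 248 243 241 236 168  84  91  98 100  99 100 103 104 102  89  66
   65  69  69]
 [ 61  89 183 241 239 241 231 143 116  94  99  98 102 105 102  89  59  66
   70  72  71]]
```

The window sits exactly where the shut position predicts, at about (343.5,178.5) beside the stud, and the gripper is clear. Handing in.

```bash
python3 -c "
from workcell import finish_job
print(finish_job())"
```

```text
the job is handed in; nothing more can be done
None
```

The job is handed in at about 28 s of the 56 s allowed: the camera pictures show the cassette seated in the slot and the cap's window at the stud, torque rose at the shut stop, and the gripper is clear.

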